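# Refit the lid of the board test fixture

## Robot

A 6-joint arm with a two-finger parallel gripper is mounted at the origin on the work surface. World frame = base frame: x ahead of the robot, y to its left, z up, the work surface at z = 0. Lengths are in m, angles in rad, forces in N, time in s.
With the tool pointing down it reaches from about 0.15 to 0.775 m from the base axis. Payload 6.1 kg.
Tool frame: the origin (TCP) lies at the very end of the fingers, on their centre line; the grasp point (between the pads) lies 19 mm behind it; y points along the fingers, x is the direction in which the jaws open and shut, and the axes are right-handed (so a half turn about y gives the same grasp; the last joint's range is limited). The gripper opens to 85 mm and grips with 20 to 120 N. Pads are 22 mm wide; open, the fingers measure 114 mm over their backs; the gripper's body (76 mm by 85 mm) begins 54 mm behind the grasp point. The pads swing forward as they close: fully open they stand 13 mm farther back than shut.
Start: joints at [1.16, 0.126, -0.04, 1.405, 0, 1.571], TCP at [0.21, 0.481, 0.231] pointing down, gripper open.
Joint ranges: [-2.72, 2.72], [-0.95, 1.95], [-1.27, 1.35], [-1.78, 2.02], [-1.46, 1.47], [-3.14, 3.14]. Speed limits (rad/s): [2.39, 2.39, 3.01, 3.14, 3.14, 3.14].

## Interface

Orientations are given as a unit quaternion [x, y, z, w].
In Python, from station import telemetry, snapshot, r gives the robot as it stands.
- The arm moves only by the shell command python3 -m creep 'ROWS'. ROWS is JSON, a list of rows, each an object with "jaw": the opening, from 0 (shut) to 1 (fully open); "travel": the shift along the tool's x, y, z in cm, a list of three; "spin": the turn about the tool's y in degrees. A call has exactly 8 rows; each row shifts and turns the commanded pose from where the row before left it, along the tool's axes as they then stand; what a row does not reach is not made up. A row lasts 1/12 s, in which the tool goes at most 41.7 mm and 7.16 degrees, less where a joint would pass 70% of its speed; a pose out of reach is approached as far as the arm can. A call is refused whole if a number of a shift passes 4.17 or a number of a turn 7.16, either way. A call with a gripper value outside its range is refused whole. The fingers move at their own pace and stop on an object; the grip force is fixed at half the most. Time passes only in rows, so rows that do not move let the fingers close, or fill a call up. It gives the time, the measured TCP pose, the force and the opening at its end, in the units of the state.
- telemetry.get_state(): the state, without advancing time (a new reading comes with each control period).
- snapshot(name): name is "side" or "top" or "wrist"; returns a dict with "image" (384x512x3 uint8, blue, green, red), "z_map" (384x512 float32, m along the optical axis (not along the pixel's ray), 0 where there is no reading), "K" (3x3 intrinsics, pixels), "D" ([k1, k2, p1, p2, k3] as OpenCV has them; the pictures are not rectified), "extrinsics" (4x4, takes a point from world to camera coordinates); the wrist camera has in their place "T_tool_cam" (4x4, takes a point from camera to tool coordinates, whose origin is the TCP and whose axes are the tool frame's). Camera axes: x right, y down, z forward; pixel columns grow to the right and rows downward; lengths in m; the calibration is good to about 2 mm. A picture is of the moment at which its call begins: read the wrist's pose just before it.
- r.finish_job(): hands the job in, once; it reports no verdict.
The state is a dict: "t": time; "q": joint angles; "joint_velocities": joint speeds; "joint_torque": joint torques, N m; "tool_pos": TCP position; "tool_rot": TCP orientation; "ft_force": force on the tool from outside, world axes, zero at the start; "torque": the same for the moment, N m; "finger_gap": opening from 0.0 (shut) to 1.0 (fully open).
Only numpy, scipy, OpenCV 4.12 (cv2) and the standard library are available. Lean on these libraries where they do the work, as an engineer would, in place of code of your own. Each camera call takes 0.05 s, during which the arm holds its last target.

## Task

Put the blue lid back on the sloping board test fixture: lay it gently in its place with the hinge knuckles lined up, then slide the steel hinge pin down through all five knuckles from the upper end until the shoulder of its orange tab is home against the top knuckle. Leave the lid closed and hinged, and do not disturb the other things on the bench.

Things in the scene. Friction and masses are not known exactly. Their poses are not given: they have to be found in the camera images.
- deck: Sloping top of the cream test fixture, a case on a fixed stand: a plane tilted 30 deg, falling towards the robot, open nest with a green board in its middle. Origin: on the plane, centre of the lid's place, 88 mm above the bench. x up the slope, y left across it, z square to it. Case: x -74 to +68, y -83 to +97, z -45 to 0 mm. Nothing above it, nothing tall within 100 mm beyond its upper edge.
- hinge_mouth (a point): Centre of the mouth of the top fixed knuckle, deck (+68, +81, +11) mm, flush with the case's upper edge; fingers fit beside and below the hinge line beyond it. The pin goes in here along -x of the deck, down the slope; it stays where friction leaves it, so it must be pushed right home.
- hinge_mid (a point): Middle of the hinge line, deck (+12, +81, +11) mm. The line runs along deck x. Three fixed steel knuckles on it, 22 mm outside, straight bore 14.5 mm, 20 mm long, at deck x = +48..+68, +2..+22, -44..-24 mm.
- lid: Loose lid, about 320 g, starting flat on the bench: blue frame 124 (x) x 136 (y) x 8 mm, clear window, black bar handle on top, two steel knuckles on its +y edge. Origin: centre of its underside, z up. In place, its origin and axes coincide with deck; black stops 7 mm high then stand 2 mm off its low edge (-x) and its -y edge, and it stays put on the slope when let go.
- lid_handle (a point): Centre of the handle's bar, 40 mm above the lid's underside at its middle. The bar runs along the lid's x, 116 mm long, 12 x 12 mm in section, on two 12 mm posts centred 52 mm either side; free height under the bar 27 mm.
- lid_hinge (a point): Middle of the lid's hinge line, lid (+12, +81, +11) mm; at hinge_mid when in place. Lid knuckles: 22 mm outside, bore 14.5 mm, at lid x = +25..+45 and -21..-1 mm, undersides level with the lid's; in place they stand between the fixed ones with 3 mm to spare at each end, and the fixed knuckles clear the lid's edge by 2 mm.
- pin: Loose hinge pin, about 130 g, starting flat on the bench: steel shaft 12 mm thick, 124 mm long, last 14 mm a bullet nose tapering to 4.4 mm; flat orange tab 42 x 26 x 12 mm. Origin: on the axis at the shoulder where tab meets shaft (6 mm up when lying). x points from nose to tab (nose at x = -124), y across the tab, z through it. Home: origin at hinge_mouth, x up the slope.
- pin_tab (a point): Centre of the orange tab, 21 mm from the shoulder along the pin's x; the tab is 26 mm wide across the pin's y. The pin balances about 42 mm from the shoulder on the shaft side.
- screwdriver: Red screwdriver lying on the bench, 190 mm; leave alone.
- flux: Amber bottle 40 mm wide, 95 mm high, standing; leave alone.
- spool: Blue solder spool 60 mm wide, 42 mm high, standing; leave alone.
- brush: Black brush lying on the bench, 170 mm; leave alone.
- spare_board: Spare green board on a black carrier 100 x 110 mm, 6 mm thick, lying behind the fixture; leave alone.
- tweezers: Steel tweezers lying on the bench, 135 mm; leave alone.
- parts_box: Open grey parts box 70 x 100 x 30 mm; leave alone.
There are look-alikes about, which are no part of the job. There is more than one size of the lid; the job needs the larger.

How it is judged:
By the outcome, as a careful person would: the job done as asked, in the order asked, and still so for the second after the job is handed in, with the robot touching nothing.
It also fails if it takes over 58 s, if anything falls off the work surface, if the arm or the gripper's body presses on something with over 40 N, if the wrist force passes 120 N, or if a joint passes its speed limit or range.

## Working session

There is one attempt and no reset: what is moved stays moved. The work goes in short steps, Python scripts to look and compute and a shell command to move; the robot and the scene stay as the last step left them, time stands still between calls to the robot, and variables do not carry over. Pictures are saved under pics/ and viewed, and the job is handed in when it is done.

```bash
ls; mkdir -p pics
python3 - <<'E'
from station import telemetry, snapshot, r
import cv2
print(telemetry.get_state())
for n in ("side","top","wrist"):
    s=snapshot(n); cv2.imwrite(f"pics/a_{n}.png",s["image"])
    print(n,s["K"],s["D"],s.get("extrinsics"),s.get("T_tool_cam"))
E
```

```text
pics
{'t': 0.0, 'q': array([ 1.15998677e+00,  1.26376384e-01, -4.06077543e-02,  1.40537735e+00,
       -8.09008047e-06,  1.57079344e+00]), 'joint_velocities': array([-1.31152824e-03,  1.73093622e-03, -1.79829435e-05,  1.26520310e-03,
        3.13574209e-04, -2.44834420e-03]), 'joint_torque': array([ 3.08021758e-03, -4.35918653e+01,  3.52922165e+01,  1.74023869e-02,
        1.26772179e-04, -6.83939390e-06]), 'tool_pos': array([0.20950274, 0.48095272, 0.23053047]), 'tool_rot': array([ 0.59177588,  0.38704696, -0.38796957, -0.59116459]), 'ft_force': array([ 0.43559221, -0.09395922,  0.29890968]), 'torque': array([0.00473499, 0.00446056, 0.05163863]), 'finger_gap': 0.9998009759752218}
side [[486.18414234   0.         250.79475913]
 [  0.         486.18414234 181.10670857]
 [  0.           0.           1.        ]] [-0.10357558  0.          0.          0.          0.        ] [[ 0.98393979 -0.17795432 -0.01395529 -0.50137697]
 [-0.10267067 -0.50026027 -0.85976648  0.14317139]
 [ 0.14601788  0.84739125 -0.51049668  1.79556396]
 [ 0.          0.          0.          1.        ]] None
top [[
[... 224 characters left out ...]
914e-03 -8.02604845e-04]
 [-9.85588423e-01  3.52234365e-03 -1.69124373e-01  5.37971839e-01]
 [ 1.69117386e-01 -2.19729518e-03 -9.85593467e-01  9.92456430e-01]
 [ 0.00000000e+00  0.00000000e+00  0.00000000e+00  1.00000000e+00]] None
wrist [[266.72643587   0.         254.11367885]
 [  0.         266.72643587 191.84930855]
 [  0.           0.           1.        ]] [-0.01043643  0.          0.          0.          0.        ] None [[ 9.99999377e-01 -7.56558583e-04 -8.20666288e-04 -8.65308194e-04]
 [ 5.96937559e-04 -2.58771580e-01  9.65938359e-01 -1.42721968e-01]
 [-9.43154068e-04 -9.65938247e-01 -2.58770968e-01  6.47740589e-02]
 [ 0.00000000e+00  0.00000000e+00  0.00000000e+00  1.00000000e+00]]
```

View pics/a_side.png

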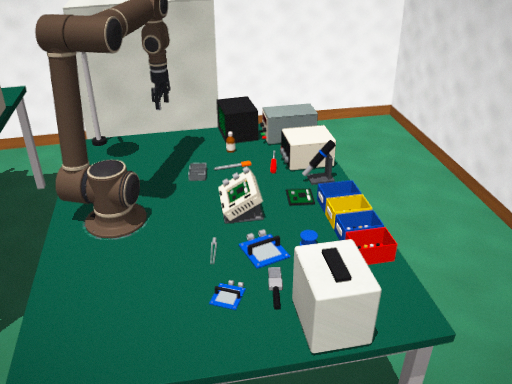

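View pics/a_top.png

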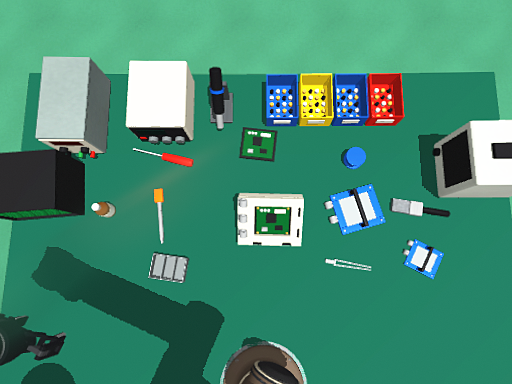

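View pics/a_wrist.png

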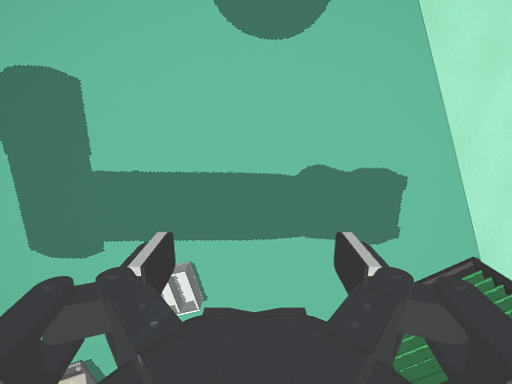

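```bash
cat > h.py <<'E'
import numpy as np, cv2
from scipy.spatial.transform import Rotation as R
from station import telemetry, snapshot, r
def campose(s, st=None):
    "4x4 camera->world"
    if "extrinsics" in s and s["extrinsics"] is not None: return np.linalg.inv(s["extrinsics"])
    T=np.eye(4); T[:3,:3]=R.from_quat(st["tool_rot"]).as_matrix(); T[:3,3]=st["tool_pos"]
    return T@s["T_tool_cam"]
def rays(s,T,px):
    p=cv2.undistortPoints(np.array(px,float).reshape(-1,1,2),s["K"],s["D"]).reshape(-1,2)
    return T[:3,3],(T[:3,:3]@np.c_[p,np.ones(len(p))].T).T
def onplane(s,T,px,p0,n):
    o,d=rays(s,T,px); n=np.array(n,float)
    k=((np.array(p0)-o)@n)/(d@n); return o+d*k[:,None]
def onz(s,T,px,z): return onplane(s,T,px,[0,0,z],[0,0,1])
def cloud(s,T):
    h,w=s["z_map"].shape
    u,v=np.meshgrid(np.arange(w),np.arange(h)); px=np.c_[u.ravel(),v.ravel()]
    o,d=rays(s,T,px); return (o+d*s["z_map"].ravel()[:,None]).reshape(h,w,3)
def proj(s,T,P):
    W=np.linalg.inv(T); rv=cv2.Rodrigues(W[:3,:3])[0]
    return cv2.projectPoints(np.array(P,float).reshape(-1,1,3),rv,W[:3,3],s["K"],s["D"])[0].reshape(-1,2)
E
python3 - <<'E'
from h import *
import pickle
st=telemetry.get_state(); print(R.from_quat(st["tool_rot"]).as_matrix().round(3))
S={n:snapshot(n) for n in("side","top")}; pickle.dump(S,open("s0.pkl","wb"))
t=S["top"]["image"]; 
def crop(im,x0,y0,x1,y1,k): return cv2.resize(im[y0:y1,x0:x1],None,fx=k,fy=k,interpolation=cv2.INTER_CUBIC)
cv2.imwrite("pics/b_pin.png",crop(t,130,130,290,260,5))
cv2.imwrite("pics/b_lid.png",crop(t,310,170,450,280,5))
cv2.imwrite("pics/b_side.png",crop(S["side"]["image"],180,120,310,320,3))
T=campose(S["top"]); C=cloud(S["top"],T)
for u,v in [(159,195),(160,225),(270,220),(300,220),(355,208),(424,258),(262,145),(240,160)]: print((u,v),C[v,u].round(3))
E
```

```text
[[ 0.399 -0.    -0.917]
 [ 0.917 -0.001  0.399]
 [-0.001 -1.    -0.   ]]
(159, 195) [0.544 0.314 0.011]
(160, 225) [0.453 0.307 0.01 ]
(270, 220) [ 0.459 -0.022  0.084]
(300, 220) [ 0.458 -0.105  0.092]
(355, 208) [ 0.503 -0.283  0.003]
(424, 258) [ 0.354 -0.477  0.005]
(262, 145) [0.703 0.    0.009]
(240, 160) [0.656 0.069 0.002]
```

View pics/b_pin.png

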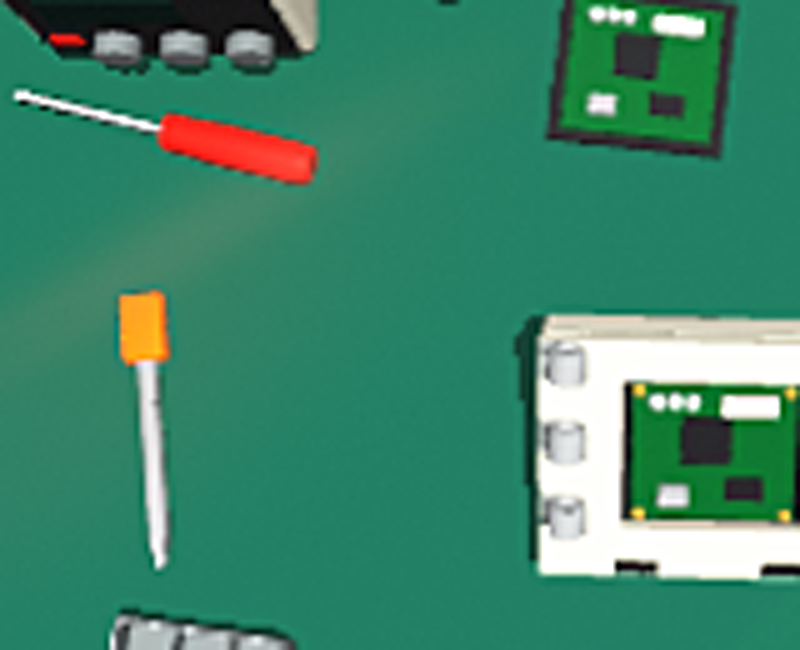

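View pics/b_lid.png

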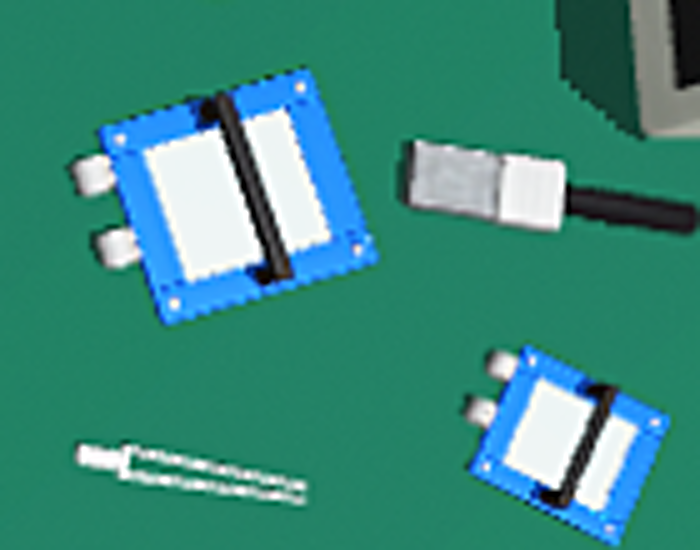

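View pics/b_side.png

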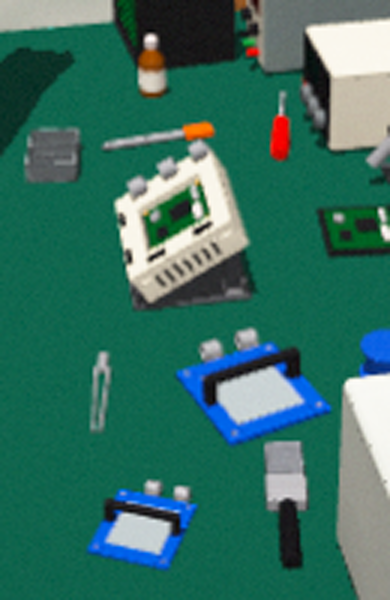

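Run:
```python
from h import *
import pickle
S=pickle.load(open("s0.pkl","rb")); s=S["top"]; T=campose(s); im=s["image"]
hsv=cv2.cvtColor(im,cv2.COLOR_BGR2HSV)
m=cv2.inRange(hsv,(100,150,120),(115,255,255))
cs,_=cv2.findContours(m,cv2.RETR_EXTERNAL,cv2.CHAIN_APPROX_NONE)
for c in cs:
    if cv2.contourArea(c)<200: continue
    P=onz(s,T,c.reshape(-1,2),0.008)[:,:2]
    b=cv2.minAreaRect((P*1000).astype(np.float32)); print("blue",b,c.reshape(-1,2).mean(0))
m=cv2.inRange(hsv,(8,180,180),(20,255,255))
cs,_=cv2.findContours(m,cv2.RETR_EXTERNAL,cv2.CHAIN_APPROX_NONE)
for c in cs:
    if cv2.contourArea(c)<20: continue
    P=onz(s,T,c.reshape(-1,2),0.012)[:,:2]
    print("orange",cv2.minAreaRect((P*1000).astype(np.float32)),c.reshape(-1,2).mean(0))
# fixture white face
m=cv2.inRange(hsv,(0,0,225),(179,60,255)); m[:,:225]=0;m[:,310:]=0;m[:185]=0;m[255:]=0
C=cloud(s,T); P=C[m>0]; 
P=P[(P[:,2]>.03)&(P[:,2]<.135)]
# ransac-ish plane: 
A=np.c_[P[:,:2],np.ones(len(P))]; w=np.ones(len(P),bool)
for _ in range(6):
    k=np.linalg.lstsq(A[w],P[w,2],rcond=None)[0]; w=abs(A@k-P[:,2])<.006
n=np.array([-k[0],-k[1],1]); n/=np.linalg.norm(n); print(k,n,np.degrees(np.arccos(n[2])),np.degrees(np.arctan2(n[1],n[0])),w.sum())
```

```text
blue ((351.9007873535156, -473.752685546875), (93.22560119628906, 83.51385498046875), 62.366703033447266) [423.41361257 258.81675393]
blue ((501.004150390625, -286.9911804199219), (125.56649780273438, 137.43833923339844), 16.239120483398438) [356.9822695  209.16666667]
blue ((661.224609375, -285.8620910644531), (59.074058532714844, 75.47433471679688), 44.422447204589844) [354.23333333 157.5       ]
blue ((854.6023559570312, -64.16703796386719), (102.15335845947266, 172.82452392578125), 89.72349548339844) [281.68322981  99.34161491]
blue ((854.7387084960938, -282.1371765136719), (106.96416473388672, 180.0371551513672), 87.23563385009766) [350.12345679  99.0617284 ]
orange ((544.028076171875, 316.5149841308594), (40.83991622924805, 27.098466873168945), 8.091160774230957) [158.075 195.025]
[ 0.5736099  -0.01406554 -0.17514328] [-0.49752762  0.01219992  0.86736234] 29.846442084513367 178.59532694506433 1620
```

```bash
cat >> h.py <<'E'
def to(xyz,yaw=None):
    st=telemetry.get_state(); M=R.from_quat(st["tool_rot"]).as_matrix()
    y=np.degrees(np.arctan2(M[1,0],M[0,0]))
    d=M.T@(np.array(xyz)-st["tool_pos"])*100
    print("t %.2f pos %s yaw %.2f gap %.3f F %s q6 %.3f"%(st["t"],st["tool_pos"].round(4),y,st["finger_gap"],st["ft_force"].round(1),st["q"][5]), "| cm tool",d.round(2), "" if yaw is None else "spin %.1f"%(-((yaw-y+180)%360-180)))
E
python3 -m creep '[{"jaw":1,"travel":[-2.9,0,-2.8],"spin":0},{"jaw":1,"travel":[-2.9,0,-2.8],"spin":0},{"jaw":1,"travel":[-2.9,0,-2.8],"spin":0},{"jaw":1,"travel":[-2.9,0,-2.8],"spin":0},{"jaw":1,"travel":[-2.9,0,-2.8],"spin":0},{"jaw":1,"travel":[-2.9,0,-2.8],"spin":0},{"jaw":1,"travel":[-2.9,0,-2.8],"spin":0},{"jaw":1,"travel":[-2.9,0,-2.8],"spin":0}]'
python3 -c "
from h import *
to([.501,-.287,.2],106)"
```

```text
t: 0.92
tool_pos: [0.3224, 0.1774, 0.2314]
tool_rot: [0.591, 0.388, -0.387, -0.591]
ft_force: [1.0, 0.8, 0.2]
finger_gap: 1.003
t 0.92 pos [0.3224 0.1774 0.2314] yaw 66.51 gap 1.003 F [1.  0.8 0.2] q6 0.913 | cm tool [-35.47   3.14 -34.89] spin -39.5
```

```bash
python3 -m creep '[{"jaw":1,"travel":[-2.9,0,-2.8],"spin":0},{"jaw":1,"travel":[-2.9,0,-2.8],"spin":0},{"jaw":1,"travel":[-2.9,0,-2.8],"spin":0},{"jaw":1,"travel":[-2.9,0,-2.8],"spin":0},{"jaw":1,"travel":[-2.9,0,-2.8],"spin":0},{"jaw":1,"travel":[-2.9,0,-2.8],"spin":0},{"jaw":1,"travel":[-2.9,0,-2.8],"spin":0},{"jaw":1,"travel":[-2.9,0,-2.8],"spin":0}]'
python3 -m creep '[{"jaw":1,"travel":[-2.9,0,-2.8],"spin":0},{"jaw":1,"travel":[-2.9,0.5,-2.8],"spin":0},{"jaw":1,"travel":[-2.8,0.5,-2.8],"spin":-6.6},{"jaw":1,"travel":[-2.0,0.5,-3.0],"spin":-6.6},{"jaw":1,"travel":[0,0.5,0],"spin":-6.6},{"jaw":1,"travel":[0,0.5,0],"spin":-6.6},{"jaw":1,"travel":[0,0.5,0],"spin":-6.6},{"jaw":1,"travel":[0,0,0],"spin":-6.5}]'
python3 - <<'E'
from h import *
to([.501,-.287,.2],106)
st=telemetry.get_state(); s=snapshot("wrist"); cv2.imwrite("pics/c1.png",s["image"])
import pickle; pickle.dump((st,s),open("c1.pkl","wb"))
E
```

```text
t: 1.58
tool_pos: [0.4352, -0.1252, 0.2314]
tool_rot: [0.592, 0.387, -0.387, -0.592]
ft_force: [0.6, 0.8, 0.7]
finger_gap: 1.002
t: 2.25
tool_pos: [0.5002, -0.2634, 0.1996]
tool_rot: [-0.423, -0.566, 0.566, 0.425]
ft_force: [-0.1, -0.2, -0.4]
finger_gap: 1.001
t 2.25 pos [ 0.5002 -0.2634  0.1996] yaw 106.25 gap 1.001 F [-0.1 -0.2 -0.4] q6 -0.768 | cm tool [-2.29 -0.04  0.58] spin 0.2
```

View pics/c1.png

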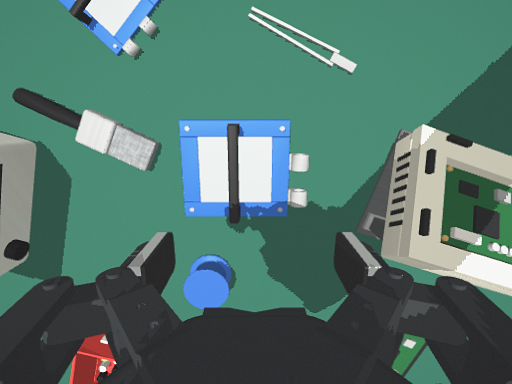

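Run:
```python
from h import *
import pickle
st,s=pickle.load(open("c1.pkl","rb")); T=campose(s,st); im=s["image"]; hsv=cv2.cvtColor(im,cv2.COLOR_BGR2HSV)
C=cloud(s,T)
roi=np.zeros(im.shape[:2],np.uint8); roi[105:235,165:310]=255
m=cv2.inRange(hsv,(100,150,100),(118,255,255))&roi
P=onz(s,T,np.argwhere(m>0)[:,::-1],.008)[:,:2]*1000
b=cv2.minAreaRect(P.astype(np.float32)); print("lid rect",b)
cv2.imwrite("pics/c1m.png",cv2.resize(im[100:240,160:320],None,fx=4,fy=4,interpolation=cv2.INTER_CUBIC))
mb=(cv2.inRange(hsv,(0,0,0),(179,255,60))&roi)
Z=C[...,2]; top=(mb>0)&(Z>.040)&(Z<.055)
uv=np.argwhere(top)[:,::-1]; print(len(uv),uv.min(0),uv.max(0), np.median(Z[top]))
P=onz(s,T,uv,.046)[:,:2]*1000
print("bar",cv2.minAreaRect(P.astype(np.float32)))
# knuckles
ms=cv2.inRange(hsv,(0,0,110),(179,40,255)); 
for (r0,r1) in ((145,180),(181,215)):
    k=np.zeros_like(ms); k[r0:r1,290:312]=ms[r0:r1,290:312]; uv=np.argwhere(k>0)[:,::-1]; print(len(uv),uv.mean(0), onz(s,T,[uv.mean(0)],.016))
```

```text
lid rect ((502.55029296875, -288.860595703125), (123.33422088623047, 136.0708770751953), 16.172483444213867)
307 [228 125] [239 222] 0.045375918069952226
bar ((501.8605041503906, -288.1797790527344), (111.65409851074219, 11.735774040222168), 15.92385196685791)
342 [298.88011696 161.98538012] [[ 0.46921197 -0.21593185  0.016     ]]
310 [297.8516129  197.46451613] [[ 0.51266681 -0.202643    0.016     ]]
```

View pics/c1m.png

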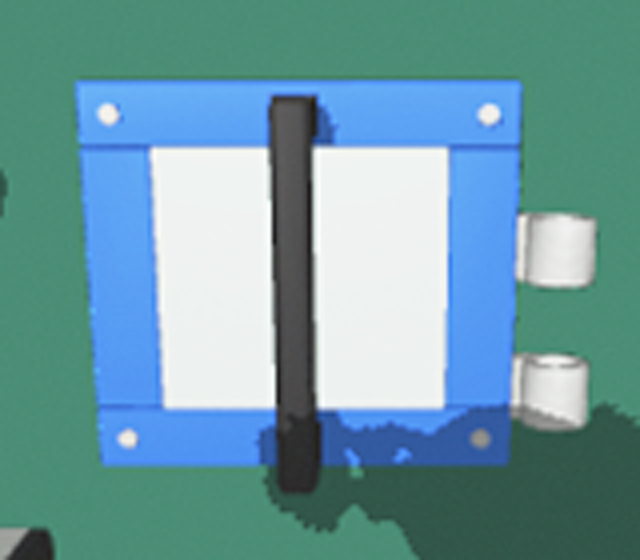

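```bash
python3 -m creep '[{"jaw":1,"travel":[3.6,0,0],"spin":0},{"jaw":1,"travel":[3.7,-0.4,0],"spin":0},{"jaw":1,"travel":[3.7,-0.4,0],"spin":0},{"jaw":1,"travel":[3.7,-0.4,0],"spin":0},{"jaw":1,"travel":[3.7,-0.4,0],"spin":0},{"jaw":1,"travel":[3.7,-0.4,0],"spin":0},{"jaw":1,"travel":[2.5,0,0],"spin":0},{"jaw":1,"travel":[0,0,0],"spin":0}]'
python3 - <<'E'
from h import *
to([.501,-.287,.2],106)
st=telemetry.get_state(); s=snapshot("wrist"); cv2.imwrite("pics/d1.png",s["image"])
import pickle; pickle.dump((st,s),open("d1.pkl","wb"))
E
```

```text
t: 2.97
tool_pos: [0.4317, -0.0234, 0.2222]
tool_rot: [0.425, 0.566, -0.564, -0.425]
ft_force: [-0.2, 0.4, 0.4]
finger_gap: 1.0
t 2.97 pos [ 0.4317 -0.0234  0.2222] yaw 106.07 gap 1.000 F [-0.2  0.4  0.4] q6 -0.336 | cm tool [-27.25   2.19   0.64] spin 0.1
```

View pics/d1.png

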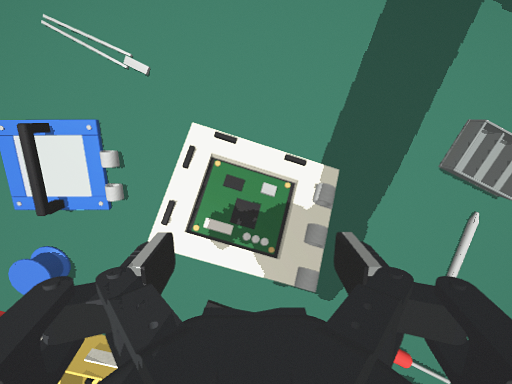

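Run:
```python
from h import *
import pickle
st,s=pickle.load(open("d1.pkl","rb")); im=s["image"]
c=cv2.resize(im[110:310,140:350],None,fx=3.8,fy=3,interpolation=cv2.INTER_CUBIC); c=cv2.resize(im[110:300,140:350],None,fx=3.15,fy=3.15,interpolation=cv2.INTER_CUBIC)
cv2.imwrite("pics/d1c.png",c)
T=campose(s,st); C=cloud(s,T); hsv=cv2.cvtColor(im,cv2.COLOR_BGR2HSV)
m=(hsv[...,1]<60)&(hsv[...,2]>130); roi=np.zeros_like(m); roi[115:235,150:345]=1; m&=roi
P=C[m]; P=P[(P[:,2]>.03)&(P[:,2]<.14)]
A=np.c_[P[:,:2],np.ones(len(P))]; w=np.ones(len(P),bool)
for i in range(10):
    k=np.linalg.lstsq(A[w],P[w,2],rcond=None)[0]; w=abs(A@k-P[:,2])<(.006 if i<5 else .003)
n=np.array([-k[0],-k[1],1]); n/=np.linalg.norm(n); print(k,np.degrees(np.arccos(n[2])),np.degrees(np.arctan2(-n[1],-n[0])),w.sum(),len(P))
```

```text
[ 0.57131066 -0.0169352  -0.1734678 ] 29.750627216684098 -1.6979055865094694 7249 8476
```

View pics/d1c.png

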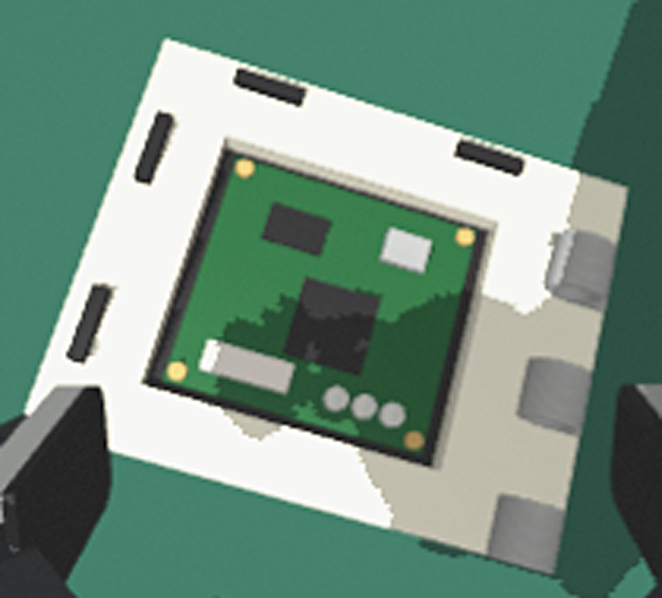

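Run:
```python
from h import *
import pickle
st,s=pickle.load(open("d1.pkl","rb")); T=campose(s,st)
k=np.array([.57131066,-.0169352,-.1734678])
px=np.array([(164,38),(628,186),(556,575),(112,450)],float)/3.15+[140,110]-.35
n=np.array([-k[0],-k[1],1]);n/=np.linalg.norm(n)
P=onplane(s,T,px,[0,0,k[2]],n); print(P.round(4))
A,B,Cc,U=P
y1=(B-A)/np.linalg.norm(B-A); y2=(Cc-U)/np.linalg.norm(Cc-U); x1=(Cc-B)/np.linalg.norm(Cc-B)
print("AB",np.linalg.norm(B-A),"BC",np.linalg.norm(Cc-B), "yaws",[np.degrees(np.arctan2(v[1],v[0])) for v in (y1,y2,x1)])
# fit yaw with 30deg
yaw=np.radians(np.mean([np.degrees(np.arctan2(y1[1],y1[0]))-90,np.degrees(np.arctan2(y2[1],y2[0]))-90,np.degrees(np.arctan2(x1[1],x1[0])),-1.5]))
X=np.array([np.cos(yaw)*np.cos(np.pi/6),np.sin(yaw)*np.cos(np.pi/6),.5]); Y=np.array([-np.sin(yaw),np.cos(yaw),0]); Z=np.cross(X,Y)
print(np.degrees(yaw))
D=np.c_[X,Y,Z]; loc=np.array([[-74,-83,0],[-74,97,0],[68,97,0]])/1000
O=np.array([P[i]-D@loc[i] for i in range(3)]); print(O.round(4))
o=O.mean(0); print(o)
# refine assuming z=.088 : intersect corners with true plane through (o.x,o.y,.088)
for _ in range(5):
    P=onplane(s,T,px,[o[0],o[1],.088],Z); O=np.array([P[i]-D@loc[i] for i in range(3)]); o=O.mean(0)
print(O.round(4),o)
# other views: project nominal points check
o[2]=.088
np.savez("deck.npz",D=D,o=o)
S=pickle.load(open("s0.pkl","rb"))
pts=[o+D@np.array(p)/1000 for p in [(-74,-83,0),(-74,97,0),(68,97,0),(68,-83,0),(68,81,22),(-44,81,22)]]
out=[]
for nme,k2 in (("top",5),("side",5)):
    q=proj(S[nme],campose(S[nme]),pts); i=S[nme]["image"].copy()
    i=cv2.resize(i,None,fx=k2,fy=k2,interpolation=cv2.INTER_CUBIC)
    for u,v in q: cv2.circle(i,(int((u+.5)*k2),int((v+.5)*k2)),4,(0,0,255),1)
    c=q.mean(0)*k2; out.append(i[int(c[1])-250:int(c[1])+250,int(c[0])-200:int(c[0])+200])
cv2.imwrite("pics/e1.png",np.hstack(out))
```

```text
[[ 0.3901 -0.1104  0.0513]
 [ 0.3947  0.0702  0.0508]
 [ 0.5188  0.0683  0.1218]
 [ 0.5144 -0.0835  0.1218]]
AB 0.1806278128268119 BC 0.1430548642891969 yaws [np.float64(88.54720332649536), np.float64(88.30609847865385), np.float64(-0.8620481252101259)]
-1.3771865800152276
[[ 0.4561 -0.0289  0.0883]
 [ 0.4564 -0.0283  0.0878]
 [ 0.4576 -0.0272  0.0878]]
[ 0.45672712 -0.02814093  0.08795736]
[[ 0.4562 -0.029   0.0878]
 [ 0.4564 -0.0283  0.0879]
 [ 0.4573 -0.0275  0.0884]] [ 0.45661825 -0.02827147  0.08799999]
```

View pics/e1.png

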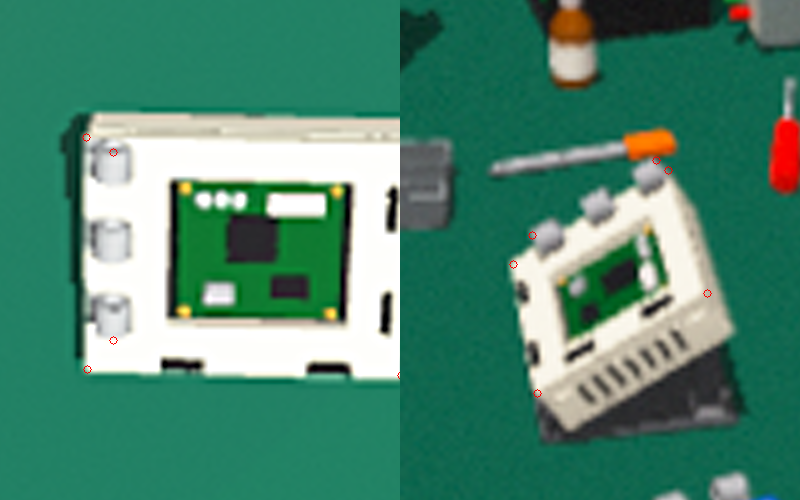

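```bash
python3 -c "
from h import *
to([.4908,-.2920,.12],106.1)"
```

```text
t 3.02 pos [ 0.4325 -0.025   0.2219] yaw 106.06 gap 0.998 F [-0.3  0.3 -0.6] q6 -0.338 | cm tool [-27.27  10.2    1.8 ] spin -0.0
```

```bash
python3 -m creep '[{"jaw":1,"travel":[-3.9,0,0.2],"spin":0},{"jaw":1,"travel":[-3.9,0,0.2],"spin":0},{"jaw":1,"travel":[-3.9,0.6,0.2],"spin":0},{"jaw":1,"travel":[-3.8,1.2,0.3],"spin":0},{"jaw":1,"travel":[-3.7,1.8,0.3],"spin":0},{"jaw":1,"travel":[-3.7,1.8,0.3],"spin":0},{"jaw":1,"travel":[-3.3,2.4,0.3],"spin":0},{"jaw":1,"travel":[-1.0,2.4,0],"spin":0}]'
python3 -c "
from h import *
to([.4908,-.2920,.021],106.1)"
```

```text
t: 3.68
tool_pos: [0.4909, -0.2989, 0.118]
tool_rot: [-0.428, -0.563, 0.564, 0.427]
ft_force: [0.9, 0.2, -0.0]
finger_gap: 1.003
t 3.68 pos [ 0.4909 -0.2989  0.118 ] yaw 105.60 gap 1.003 F [ 0.9  0.2 -0. ] q6 -0.818 | cm tool [ 0.69  9.7  -0.17] spin -0.5
```

```bash
python3 -m creep '[{"jaw":1,"travel":[0,1.6,0],"spin":0},{"jaw":1,"travel":[0,1.6,0],"spin":0},{"jaw":1,"travel":[0,1.6,0],"spin":0},{"jaw":1,"travel":[0,1.6,0],"spin":0},{"jaw":1,"travel":[0,1.6,0],"spin":0},{"jaw":1,"travel":[0,1.2,0],"spin":0},{"jaw":1,"travel":[0,0.5,0],"spin":0},{"jaw":1,"travel":[0,0,0],"spin":0}]'
python3 - <<'E'
from h import *
to([.4908,-.2920,.021],106.1)
s=snapshot("wrist"); cv2.imwrite("pics/f1.png",s["image"])
E
```

```text
t: 4.35
tool_pos: [0.4894, -0.2936, 0.0207]
tool_rot: [-0.425, -0.564, 0.564, 0.427]
ft_force: [-0.3, 0.1, 0.2]
finger_gap: 1.0
t 4.35 pos [ 0.4894 -0.2936  0.0207] yaw 105.85 gap 1.000 F [-0.3  0.1  0.2] q6 -0.817 | cm tool [ 0.11 -0.03 -0.18] spin -0.3
```

View pics/f1.png

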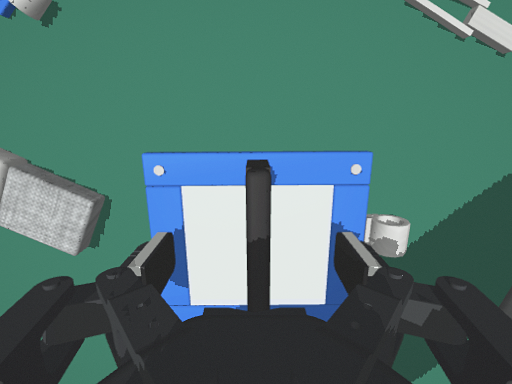

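```bash
python3 -m creep '[{"jaw":0,"travel":[0.1,0,0],"spin":-0.3},{"jaw":0,"travel":[0,0,0],"spin":0},{"jaw":0,"travel":[0,0,0],"spin":0},{"jaw":0,"travel":[0,0,0],"spin":0},{"jaw":0,"travel":[0,0,0],"spin":0},{"jaw":0,"travel":[0,0,0],"spin":0},{"jaw":0,"travel":[0,0,0],"spin":0},{"jaw":0,"travel":[0,0,0],"spin":0}]'
python3 - <<'E'
from h import *
to([.4908,-.2920,.021],106.1)
E
```

```text
t: 5.07
tool_pos: [0.4904, -0.2923, 0.0228]
tool_rot: [0.424, 0.566, -0.566, -0.424]
ft_force: [-1.1, 0.9, 4.0]
finger_gap: 0.128
t 5.07 pos [ 0.4904 -0.2923  0.0228] yaw 106.27 gap 0.128 F [-1.1  0.9  4. ] q6 -0.821 | cm tool [ 0.02  0.18 -0.05] spin 0.2
```

```bash
python3 -m creep '[{"jaw":0,"travel":[0,-0.5,0],"spin":0},{"jaw":0,"travel":[0,-1.5,0],"spin":0},{"jaw":0,"travel":[0,-2.5,0],"spin":0},{"jaw":0,"travel":[0,-3,0],"spin":0},{"jaw":0,"travel":[0,-3,0],"spin":0},{"jaw":0,"travel":[0,-3,0],"spin":0},{"jaw":0,"travel":[0,-3,0],"spin":0},{"jaw":0,"travel":[0,-1,0],"spin":0}]'
python3 - <<'E'
from h import *
to([.4908,-.2920,.20],106.1)
s=snapshot("side"); 
st=telemetry.get_state();w=snapshot("wrist"); 
cv2.imwrite("pics/g1.png",np.hstack([cv2.resize(s["image"][130:300,180:380],(400,340)),cv2.resize(w["image"],(400,340))]))
E
```

```text
t: 5.73
tool_pos: [0.4912, -0.2929, 0.2017]
tool_rot: [0.426, 0.566, -0.566, -0.422]
ft_force: [0.9, -0.5, -2.0]
finger_gap: 0.125
t 5.73 pos [ 0.4912 -0.2929  0.2017] yaw 106.26 gap 0.125 F [ 0.9 -0.5 -2. ] q6 -0.821 | cm tool [0.1  0.16 0.02] spin 0.2
```

View pics/g1.png

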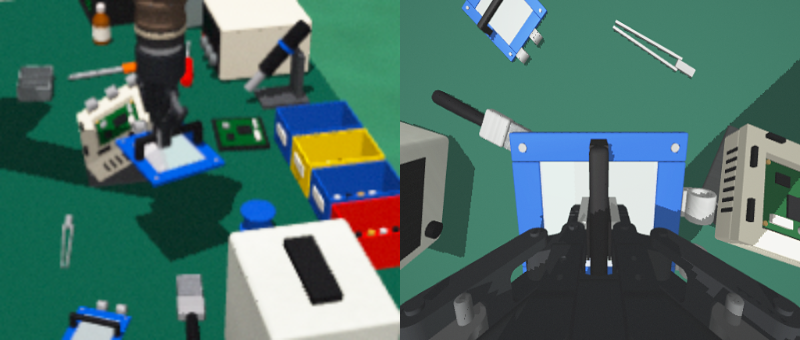

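```bash
cat >> h.py <<'E'
def lidplane(show=True):
    "lid top plane & front edge corners in tool frame (mm)"
    st=telemetry.get_state(); s=snapshot("wrist"); T=s["T_tool_cam"]
    im=s["image"]; hsv=cv2.cvtColor(im,cv2.COLOR_BGR2HSV)
    m=cv2.inRange(hsv,(100,150,70),(118,255,255)); 
    C=cloud(s,T); m[(C[...,1]>.06)|(s["z_map"]<=0)|(C[...,1]<-.03)]=0
    k=cv2.morphologyEx(m,cv2.MORPH_OPEN,np.ones((3,3),np.uint8))
    n,l,stt,_=cv2.connectedComponentsWithStats(k); i=1+np.argmax(stt[1:,4]); k=(l==i)
    P=C[k]; A=np.c_[P[:,0],P[:,2],np.ones(len(P))]; w=np.ones(len(P),bool)
    for _ in range(8):
        c=np.linalg.lstsq(A[w],P[w,1],rcond=None)[0]; w=abs(A@c-P[:,1])<.003
    print("lid top: tool y = %.4f x + %.4f z + %.4f ; pitch deg %.2f roll %.2f n=%d/%d"%(*c,np.degrees(np.arctan(c[1])),np.degrees(np.arctan(c[0])),w.sum(),len(P)))
    n=np.array([c[0],-1,c[1]]); uv=np.argwhere(k)[:,::-1]
    Q=onplane(s,T,uv,[0,c[2],0],n)*1000
    print("x range",np.percentile(Q[:,0],[0.3,99.7]).round(1),"z max",np.percentile(Q[:,2],99.7).round(1))
    return st,s,c
E
python3 - <<'E'
from h import *
lidplane()
d=np.load("deck.npz"); print(d["o"]); E=d["o"]+d["D"]@[.057,0,0]; print(E)
E
```

```text
lid top: tool y = 0.0016 x + -0.0026 z + 0.0148 ; pitch deg -0.15 roll 0.09 n=11671/11691
x range [-68.4  65.8] z max 49.4
[ 0.45661825 -0.02827147  0.088     ]
[ 0.50596744 -0.02945788  0.1165    ]
```

```bash
python3 -m creep '[{"jaw":0,"travel":[1.5,0,-0.1],"spin":0},{"jaw":0,"travel":[3,0,-0.2],"spin":0},{"jaw":0,"travel":[3.6,0,-0.2],"spin":0},{"jaw":0,"travel":[3.6,0,-0.2],"spin":0},{"jaw":0,"travel":[3.6,0,-0.2],"spin":0},{"jaw":0,"travel":[3.6,0,-0.2],"spin":0},{"jaw":0,"travel":[3.6,0,-0.2],"spin":0},{"jaw":0,"travel":[3.0,0,-0.2],"spin":0}]'
python3 -m creep '[{"jaw":0,"travel":[1.5,0,-0.2],"spin":3},{"jaw":0,"travel":[0.1,0,0],"spin":4},{"jaw":0,"travel":[0,0,0],"spin":4},{"jaw":0,"travel":[0,0.5,0],"spin":4},{"jaw":0,"travel":[0,0.8,0],"spin":2.6},{"jaw":0,"travel":[0,0.8,0],"spin":0},{"jaw":0,"travel":[0,0,0],"spin":0},{"jaw":0,"travel":[0,0,0],"spin":0}]'
python3 - <<'E'
from h import *
to([.4315,-.0277,.1393],88.6)
lidplane()
E
```

```text
t: 6.55
tool_pos: [0.4304, -0.0408, 0.1947]
tool_rot: [-0.423, -0.565, 0.566, 0.426]
ft_force: [-0.2, 0.2, -2.6]
finger_gap: 0.123
t: 7.22
tool_pos: [0.4293, -0.0271, 0.1746]
tool_rot: [-0.505, -0.494, 0.495, 0.506]
ft_force: [0.1, 0.1, -2.6]
finger_gap: 0.126
t 7.22 pos [ 0.4293 -0.0271  0.1746] yaw 88.74 gap 0.126 F [ 0.1  0.1 -2.6] q6 -0.041 | cm tool [-0.06  3.53 -0.23] spin 0.1
lid top: tool y = 0.0026 x + -0.0017 z + 0.0148 ; pitch deg -0.09 roll 0.15 n=11692/11712
x range [-68.4  65.7] z max 49.1
```

```bash
python3 -m creep '[{"jaw":0,"travel":[-0.05,0.6,-0.1],"spin":0},{"jaw":0,"travel":[0,0.8,-0.1],"spin":0},{"jaw":0,"travel":[0,0.8,0],"spin":0},{"jaw":0,"travel":[0,0.5,0],"spin":0},{"jaw":0,"travel":[0,0.2,0],"spin":0},{"jaw":0,"travel":[0,0.2,0],"spin":0},{"jaw":0,"travel":[0,0.1,0],"spin":0},{"jaw":0,"travel":[0,0,0],"spin":0}]'
python3 - <<'E'
from h import *
to([.4315,-.0277,.1393],88.6)
E
```

```text
t: 7.93
tool_pos: [0.4318, -0.0301, 0.1449]
tool_rot: [0.507, 0.492, -0.495, -0.505]
ft_force: [-8.9, -11.9, 9.9]
finger_gap: 0.123
t 7.93 pos [ 0.4318 -0.0301  0.1449] yaw 88.57 gap 0.123 F [ -8.9 -11.9   9.9] q6 -0.041 | cm tool [0.24 0.56 0.04] spin -0.0
```

```bash
python3 -m creep '[{"jaw":0,"travel":[0.1,-1.0,0],"spin":0},{"jaw":0,"travel":[0.1,-2.0,0],"spin":0},{"jaw":0,"travel":[0,-2.0,-1],"spin":0},{"jaw":0,"travel":[-0.5,-0.5,-2.5],"spin":0},{"jaw":0,"travel":[-0.5,0,-3.0],"spin":0},{"jaw":0,"travel":[-0.5,0,-3.0],"spin":0},{"jaw":0,"travel":[-0.5,0,-3.0],"spin":2},{"jaw":0,"travel":[-0.3,0,-1.5],"spin":6}]'
python3 - <<'E'
from h import *
to([.573,-.05,.17],-91.4)
lidplane()
E
```

```text
t: 8.6
tool_pos: [0.5749, -0.053, 0.1979]
tool_rot: [0.54, 0.457, -0.457, -0.539]
ft_force: [-0.6, 1.1, -2.8]
finger_gap: 0.128
t 8.60 pos [ 0.5749 -0.053   0.1979] yaw 80.55 gap 0.128 F [-0.6  1.1 -2.8] q6 0.073 | cm tool [0.26 2.79 0.24] spin 171.9
lid top: tool y = -0.0220 x + 0.0058 z + 0.0146 ; pitch deg 0.33 roll -1.26 n=11582/11627
x range [-67.4  66.7] z max 48.8
```

```bash
python3 -m creep '[{"jaw":0,"travel":[0,0,0],"spin":7.1},{"jaw":0,"travel":[0,0,0],"spin":7.1},{"jaw":0,"travel":[0,0,0],"spin":7.1},{"jaw":0,"travel":[0,0,0],"spin":7.1},{"jaw":0,"travel":[0,0,0],"spin":7.1},{"jaw":0,"travel":[0,0,0],"spin":7.1},{"jaw":0,"travel":[0,0,0],"spin":7.1},{"jaw":0,"travel":[0,0,0],"spin":7.1}]'
python3 -m creep '[{"jaw":0,"travel":[0,0,0],"spin":7.1},{"jaw":0,"travel":[0,0,0],"spin":7.1},{"jaw":0,"travel":[0,0,0],"spin":7.1},{"jaw":0,"travel":[0,0,0],"spin":7.1},{"jaw":0,"travel":[0,0,0],"spin":7.1},{"jaw":0,"travel":[0,0,0],"spin":7.1},{"jaw":0,"travel":[0,0,0],"spin":7.1},{"jaw":0,"travel":[0,0,0],"spin":7.1}]'
python3 -m creep '[{"jaw":0,"travel":[0,0,0],"spin":7.1},{"jaw":0,"travel":[0,0,0],"spin":7.1},{"jaw":0,"travel":[0,0,0],"spin":7.1},{"jaw":0,"travel":[0,0.6,0],"spin":7.1},{"jaw":0,"travel":[0,0.8,0],"spin":7.1},{"jaw":0,"travel":[0,0.8,0],"spin":7.1},{"jaw":0,"travel":[0,0.6,0],"spin":7.1},{"jaw":0,"travel":[0,0,0],"spin":7.1}]'
python3 - <<'E'
from h import *
to([.573,-.05,.145],-91.4)
lidplane()
w=snapshot("wrist");cv2.imwrite("pics/h1.png",w["image"])
E
```

```text
t: 9.32
tool_pos: [0.5717, -0.0524, 0.1985]
tool_rot: [-0.692, -0.144, 0.145, 0.692]
ft_force: [0.0, -0.5, -3.1]
finger_gap: 0.123
t: 9.98
tool_pos: [0.5717, -0.0524, 0.1986]
tool_rot: [-0.677, 0.203, -0.202, 0.678]
ft_force: [-0.2, -1.0, -2.6]
finger_gap: 0.127
t: 10.65
tool_pos: [0.571, -0.0524, 0.1691]
tool_rot: [-0.5, 0.501, -0.499, 0.499]
ft_force: [-0.7, -0.1, -3.3]
finger_gap: 0.129
t 10.65 pos [ 0.571  -0.0524  0.1691] yaw -90.05 gap 0.129 F [-0.7 -0.1 -3.3] q6 3.051 | cm tool [-0.23  2.41  0.21] spin 1.3
lid top: tool y = -0.0223 x + 0.0086 z + 0.0145 ; pitch deg 0.49 roll -1.28 n=11292/11356
x range [-65.2  68.9] z max 49.5
```

View pics/h1.png

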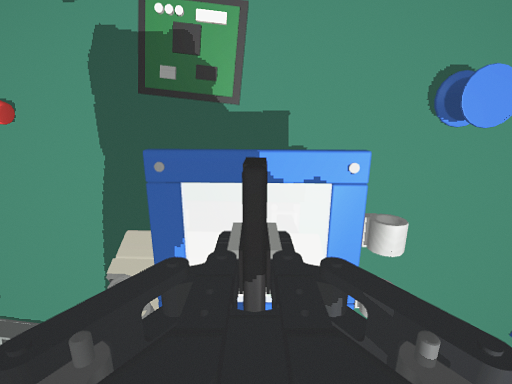

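```bash
python3 -m creep '[{"jaw":0,"travel":[0,0.6,0],"spin":1.3},{"jaw":0,"travel":[0,0.8,0.1],"spin":0},{"jaw":0,"travel":[0,0.6,0],"spin":0},{"jaw":0,"travel":[0,0.4,0.05],"spin":0},{"jaw":0,"travel":[0,0.3,0.15],"spin":0},{"jaw":0,"travel":[0,0.35,0.2],"spin":0},{"jaw":0,"travel":[0,0.35,0.2],"spin":0},{"jaw":0,"travel":[0,0,0],"spin":0}]'
python3 - <<'E'
from h import *
to([.573,-.05,.145],-91.4)
lidplane()
E
```

```text
t: 11.42
tool_pos: [0.5791, -0.053, 0.1373]
tool_rot: [0.496, -0.504, 0.505, -0.495]
ft_force: [-3.5, -1.3, 4.2]
finger_gap: 0.126
t 11.42 pos [ 0.5791 -0.053   0.1373] yaw -91.03 gap 0.126 F [-3.5 -1.3  4.2] q6 3.069 | cm tool [-0.29 -0.77 -0.62] spin 0.4
lid top: tool y = 0.0018 x + 0.1124 z + 0.0144 ; pitch deg 6.41 roll 0.10 n=9980/10021
x range [-66.1  68.1] z max 44.8
```

```bash
python3 -m creep '[{"jaw":0,"travel":[0,0.4,0.2],"spin":0},{"jaw":0,"travel":[0,0.4,0.2],"spin":0},{"jaw":0,"travel":[0,0.4,0.15],"spin":0},{"jaw":0,"travel":[0,0.4,0.1],"spin":0},{"jaw":0,"travel":[0,0.4,0.1],"spin":0},{"jaw":0,"travel":[0,0.4,0.05],"spin":0},{"jaw":0,"travel":[0,0.3,0.05],"spin":0},{"jaw":0,"travel":[0,0,0],"spin":0}]'
python3 - <<'E'
from h import *
to([.573,-.05,.145],-91.4)
st,s,c=lidplane()
w=snapshot("side"); cv2.imwrite("pics/i1.png",np.hstack([cv2.resize(w["image"][130:300,180:380],(400,340)),cv2.resize(s["image"],(400,340))]))
E
```

```text
t: 12.13
tool_pos: [0.5891, -0.0532, 0.1113]
tool_rot: [0.495, -0.503, 0.505, -0.496]
ft_force: [-0.2, -0.9, 6.4]
finger_gap: 0.126
t 12.13 pos [ 0.5891 -0.0532  0.1113] yaw -91.03 gap 0.126 F [-0.2 -0.9  6.4] q6 3.070 | cm tool [-0.29 -3.38 -1.6 ] spin 0.4
lid top: tool y = 0.0053 x + 0.5115 z + 0.0179 ; pitch deg 27.09 roll 0.30 n=4091/4092
x range [-66.3  -6.9] z max 26.6
```

View pics/i1.png

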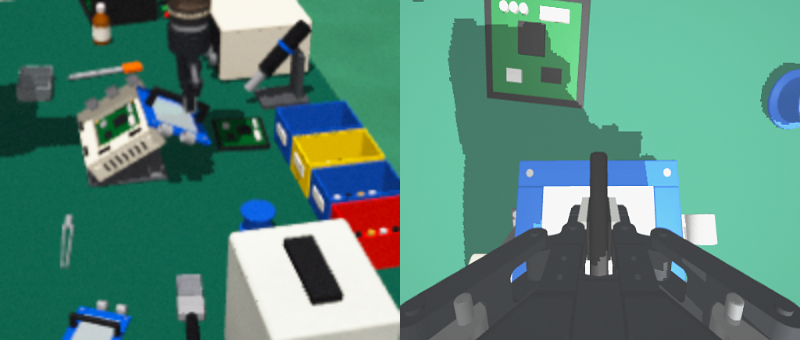

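```bash
sed -i 's/C\[...,1\]>.06/C[...,1]>.075/; s/(C\[...,1\]<-.03)/(C[...,1]<-.06)/' h.py
python3 -m creep '[{"jaw":0,"travel":[0,0.2,0.02],"spin":0},{"jaw":0,"travel":[0,0.2,0.02],"spin":0},{"jaw":0,"travel":[0,0.1,0],"spin":0},{"jaw":0,"travel":[0,0,0],"spin":0},{"jaw":0,"travel":[0,-1.0,0.2],"spin":0},{"jaw":0,"travel":[0,-2,0.2],"spin":0},{"jaw":0,"travel":[0,-3,0],"spin":0},{"jaw":0,"travel":[0,-2,0],"spin":0}]'
python3 - <<'E'
from h import *
to([.573,-.05,.145],-91.4)
st,s,c=lidplane()
cv2.imwrite("pics/i2.png",s["image"])
E
```

```text
t: 12.9
tool_pos: [0.5925, -0.0528, 0.1874]
tool_rot: [0.495, -0.504, 0.505, -0.496]
ft_force: [0.9, -0.6, -2.1]
finger_gap: 0.124
t 12.90 pos [ 0.5925 -0.0528  0.1874] yaw -91.03 gap 0.124 F [ 0.9 -0.6 -2.1] q6 3.070 | cm tool [-0.24  4.23 -1.97] spin 0.4
lid top: tool y = 0.0068 x + 0.5647 z + 0.0187 ; pitch deg 29.45 roll 0.39 n=4058/4061
x range [-66.2  -6.4] z max 24.4
```

```bash
python3 - <<'E'
import re
t=open('h.py').read()
t=t.replace("i=1+np.argmax(stt[1:,4]); k=(l==i)","k=np.isin(l,1+np.flatnonzero(stt[1:,4]>150))")
open('h.py','w').write(t)
E
python3 -m creep '[{"jaw":0,"travel":[0,-1.5,-1],"spin":-3},{"jaw":0,"travel":[0,-1.5,-1.5],"spin":-6},{"jaw":0,"travel":[0,-0.5,0],"spin":-7.1},{"jaw":0,"travel":[0,0,0],"spin":-7.1},{"jaw":0,"travel":[0,0,0],"spin":-7.1},{"jaw":0,"travel":[0,0,0],"spin":-7.1},{"jaw":0,"travel":[0,0,0],"spin":-7.1},{"jaw":0,"travel":[0,0,0],"spin":-7.1}]'
python3 -m creep '[{"jaw":0,"travel":[0,0,0],"spin":-7.1},{"jaw":0,"travel":[0,0,0],"spin":-7.1},{"jaw":0,"travel":[0,0,0],"spin":-7.1},{"jaw":0,"travel":[0,0,0],"spin":-7.1},{"jaw":0,"travel":[0,0,0],"spin":-7.1},{"jaw":0,"travel":[0,0,0],"spin":-7.1},{"jaw":0,"travel":[0,0,0],"spin":-7.1},{"jaw":0,"travel":[0,0,0],"spin":-7.1}]'
python3 -m creep '[{"jaw":0,"travel":[0,0,0],"spin":-7.1},{"jaw":0,"travel":[0,0,0],"spin":-7.1},{"jaw":0,"travel":[0,0,0],"spin":-7.1},{"jaw":0,"travel":[0,0,0],"spin":-7.1},{"jaw":0,"travel":[0,0,0],"spin":-7.1},{"jaw":0,"travel":[0,0,0],"spin":-7.1},{"jaw":0,"travel":[0,0,0],"spin":-7.1},{"jaw":0,"travel":[0,0,0],"spin":-7.1}]'
python3 - <<'E'
from h import *
d=np.load("deck.npz"); G=d["o"]+d["D"]@[-.0125,0,.040]; P=G-[0,0,.0172]; print("final TCP",P); Q=P+d["D"]@[0,0,.045];print(Q)
to(Q,88.6)
st,s,c=lidplane()
cv2.imwrite("pics/j1.png",s["image"])
E
```

```text
t: 13.62
tool_pos: [0.5672, -0.0531, 0.2199]
tool_rot: [-0.666, 0.237, -0.236, 0.667]
ft_force: [0.1, -0.3, -2.6]
finger_gap: 0.129
t: 14.28
tool_pos: [0.5671, -0.0531, 0.2198]
tool_rot: [-0.698, -0.109, 0.109, 0.699]
ft_force: [0.7, -0.3, -2.2]
finger_gap: 0.131
t: 14.95
tool_pos: [0.5671, -0.0531, 0.2197]
tool_rot: [-0.563, -0.428, 0.428, 0.563]
ft_force: [0.2, -0.5, -3.7]
finger_gap: 0.125
final TCP [ 0.42580183 -0.02753061  0.09919102]
[ 0.40330833 -0.02698984  0.13816216]
t 14.95 pos [ 0.5671 -0.0531  0.2197] yaw 74.52 gap 0.125 F [ 0.2 -0.5 -3.7] q6 0.177 | cm tool [-1.85  8.17 16.48] spin -14.1
lid top: tool y = 0.0055 x + 0.5613 z + 0.0193 ; pitch deg 29.30 roll 0.32 n=8498/8517
x range [-68.4  65.7] z max 23.6
```

View pics/j1.png

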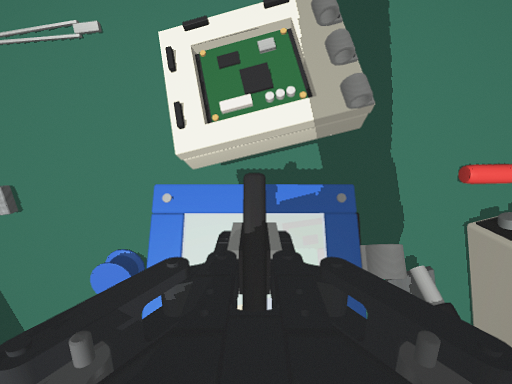

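```bash
python3 -m creep '[{"jaw":0,"travel":[0,0,0],"spin":-7.1},{"jaw":0,"travel":[0,0,0],"spin":-7},{"jaw":0,"travel":[-0.2,0,3],"spin":0},{"jaw":0,"travel":[-0.5,0,3.4],"spin":0},{"jaw":0,"travel":[-0.5,0,3.4],"spin":0},{"jaw":0,"travel":[-0.5,0.6,3.2],"spin":0},{"jaw":0,"travel":[-0.3,1.5,2.5],"spin":0},{"jaw":0,"travel":[0,1.5,0],"spin":0}]'
python3 - <<'E'
from h import *
d=np.load("deck.npz"); D=d["D"];W=d["o"]+D@[-.062,0,.008]; 
h=np.array([D[0,0],D[1,0],0]);h/=np.linalg.norm(h)
P=W+h*.0238+[0,0,.0327]; print("final TCP",P); Q=P+D@[0,0,.025];print(Q)
to(Q,88.6); to(P,88.6)
st,s,c=lidplane()
cv2.imwrite("pics/j2.png",s["image"])
E
```

```text
t: 15.67
tool_pos: [0.4075, -0.0687, 0.1845]
tool_rot: [0.508, 0.491, -0.491, -0.508]
ft_force: [-0.1, -0.3, -3.5]
finger_gap: 0.125
final TCP [ 0.42273446 -0.02745687  0.0966282 ]
[ 0.41023807 -0.02715644  0.11827884]
t 15.67 pos [ 0.4075 -0.0687  0.1845] yaw 88.04 gap 0.125 F [-0.1 -0.3 -3.5] q6 -0.133 | cm tool [ 4.16  6.63 -0.13] spin -0.6
t 15.67 pos [ 0.4075 -0.0687  0.1845] yaw 88.04 gap 0.125 F [-0.1 -0.3 -3.5] q6 -0.133 | cm tool [ 4.17  8.79 -1.38] spin -0.6
lid top: tool y = 0.0053 x + 0.5605 z + 0.0191 ; pitch deg 29.27 roll 0.30 n=7035/7038
x range [-68.4  65.5] z max 23.8
```

View pics/j2.png

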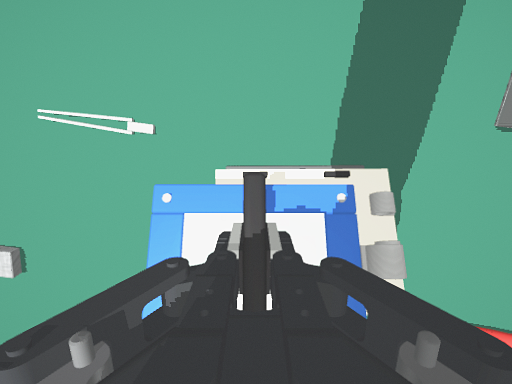

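```bash
python3 -m creep '[{"jaw":0,"travel":[0.8,0.3,0],"spin":-0.5},{"jaw":0,"travel":[1.2,0.6,0],"spin":0},{"jaw":0,"travel":[1.2,0.8,0],"spin":0},{"jaw":0,"travel":[0.8,1,0],"spin":0},{"jaw":0,"travel":[0.2,1,0],"spin":0},{"jaw":0,"travel":[0,1,-0.1],"spin":0},{"jaw":0,"travel":[0,0.6,0],"spin":0},{"jaw":0,"travel":[0,0,0],"spin":0}]'
python3 - <<'E'
from h import *
to([.41023807,-.02715644,.11827884],88.6); to([ 0.42273446,-0.02745687,0.0966282 ],88.6)
st,s,c=lidplane()
w=snapshot("side"); cv2.imwrite("pics/k1.png",np.hstack([cv2.resize(w["image"][160:260,190:300],(400,364)),cv2.resize(s["image"],(400,364))]))
E
```

```text
t: 16.38
tool_pos: [0.4126, -0.0268, 0.1295]
tool_rot: [-0.505, -0.494, 0.495, 0.506]
ft_force: [-0.0, 0.4, -3.4]
finger_gap: 0.125
t 16.38 pos [ 0.4126 -0.0268  0.1295] yaw 88.75 gap 0.125 F [-0.   0.4 -3.4] q6 -0.043 | cm tool [-0.04  1.13  0.23] spin 0.1
t 16.38 pos [ 0.4126 -0.0268  0.1295] yaw 88.75 gap 0.125 F [-0.   0.4 -3.4] q6 -0.043 | cm tool [-0.04  3.29 -1.03] spin 0.1
lid top: tool y = 0.0057 x + 0.5610 z + 0.0191 ; pitch deg 29.29 roll 0.33 n=5020/5021
x range [-67.9  65.6] z max 23.8
```

View pics/k1.png

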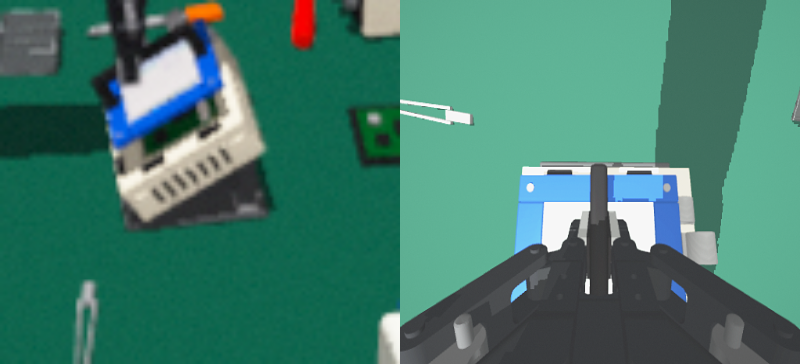

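Run:
```python
from h import *
import pickle
st=telemetry.get_state(); s=snapshot("wrist"); pickle.dump((st,s),open("k2.pkl","wb"))
im=s["image"]; cv2.imwrite("pics/k2.png",cv2.resize(im[165:285,140:340],None,fx=4,fy=4,interpolation=cv2.INTER_CUBIC))
T=campose(s,st); d=np.load("deck.npz"); o,D=d["o"],d["D"]
for p in [(-74,-83,0),(-74,97,0),(-44,81,22),(-44,81,0)]: print(p,proj(s,T,[o+D@np.array(p)/1000])[0].round(1))
```

```text
(-74, -83, 0) [157.8 174.6]
(-74, 97, 0) [369.1 174.8]
(-44, 81, 22) [364.5 203.5]
(-44, 81, 0) [353.8 209.4]
```

View pics/k2.png

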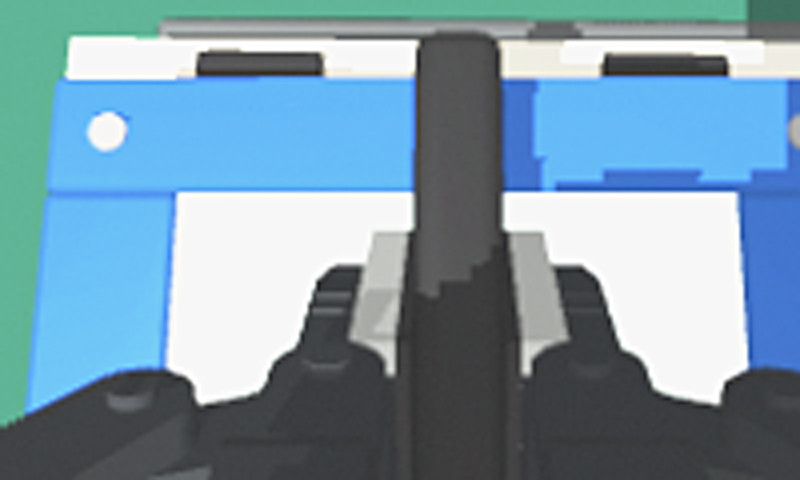

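```bash
python3 -m creep '[{"jaw":0,"travel":[0,0.6,0.1],"spin":0},{"jaw":0,"travel":[0,0.5,0.1],"spin":0},{"jaw":0,"travel":[0,0.5,-0.3],"spin":0},{"jaw":0,"travel":[0,0.5,-0.3],"spin":0},{"jaw":0,"travel":[0,0.4,-0.2],"spin":0},{"jaw":0,"travel":[0,0.3,-0.15],"spin":0},{"jaw":0,"travel":[0,0,0],"spin":0},{"jaw":0,"travel":[0,0,0],"spin":0}]'
python3 - <<'E'
from h import *
to([ 0.42273446,-0.02745687,0.0966282 ],88.6)
st,s,c=lidplane(); im=s["image"]
cv2.imwrite("pics/l2.png",cv2.resize(im[165:285,140:340],None,fx=4,fy=4,interpolation=cv2.INTER_CUBIC))
E
```

```text
t: 17.2
tool_pos: [0.4208, -0.0268, 0.1031]
tool_rot: [-0.505, -0.494, 0.495, 0.506]
ft_force: [-1.2, 0.0, -2.5]
finger_gap: 0.126
t 17.20 pos [ 0.4208 -0.0268  0.1031] yaw 88.76 gap 0.126 F [-1.2  0.  -2.5] q6 -0.042 | cm tool [-0.06  0.64 -0.19] spin 0.2
lid top: tool y = 0.0056 x + 0.5594 z + 0.0191 ; pitch deg 29.22 roll 0.32 n=7021/7024
x range [-68.3  65.5] z max 23.8
```

View pics/l2.png

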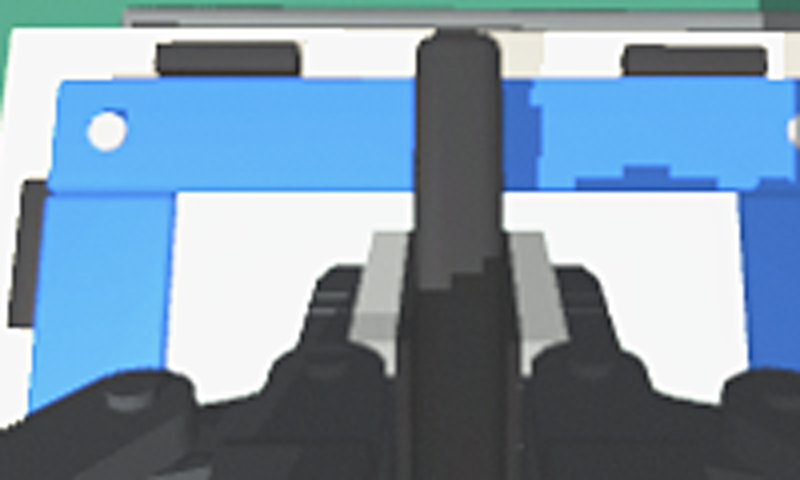

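```bash
python3 -m creep '[{"jaw":0,"travel":[0,0.1,-0.05],"spin":0},{"jaw":0,"travel":[0,0.12,-0.05],"spin":0},{"jaw":0,"travel":[0,0.12,-0.05],"spin":0},{"jaw":0,"travel":[0,0.12,-0.05],"spin":0},{"jaw":0,"travel":[0,0.1,0],"spin":0},{"jaw":0,"travel":[0,0,0],"spin":0},{"jaw":0,"travel":[0,0,0],"spin":0},{"jaw":0,"travel":[0,0,0],"spin":0}]'
python3 - <<'E'
from h import *
to([ 0.42273446,-0.02745687,0.0966282 ],88.6)
st,s,c=lidplane(); im=s["image"]
cv2.imwrite("pics/l3.png",cv2.resize(im[165:285,140:340],None,fx=4,fy=4,interpolation=cv2.INTER_CUBIC))
E
```

```text
t: 17.92
tool_pos: [0.4228, -0.0269, 0.0977]
tool_rot: [0.505, 0.495, -0.495, -0.505]
ft_force: [-0.7, -0.5, -2.6]
finger_gap: 0.128
t 17.92 pos [ 0.4228 -0.0269  0.0977] yaw 88.76 gap 0.128 F [-0.7 -0.5 -2.6] q6 -0.042 | cm tool [-0.06  0.11  0.01] spin 0.2
lid top: tool y = 0.0045 x + 0.5608 z + 0.0191 ; pitch deg 29.28 roll 0.26 n=7035/7050
x range [-68.4  65.5] z max 23.7
```

View pics/l3.png

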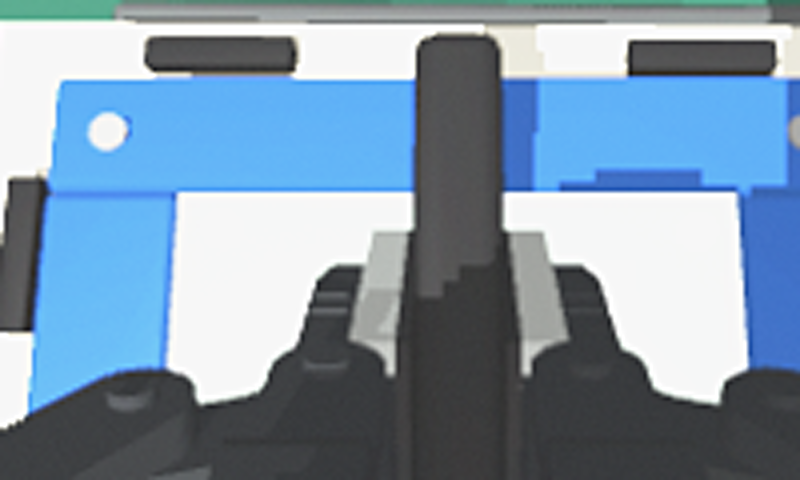

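```bash
python3 -m creep '[{"jaw":0,"travel":[0,0.05,0],"spin":0},{"jaw":0,"travel":[0,0.05,-0.05],"spin":0},{"jaw":0,"travel":[0,0.05,0],"spin":0},{"jaw":0,"travel":[0,0,0],"spin":0},{"jaw":0,"travel":[0,0,0],"spin":0},{"jaw":0,"travel":[0,0,0],"spin":0},{"jaw":0,"travel":[0,0,0],"spin":0},{"jaw":0,"travel":[0,0,0],"spin":0}]'
python3 - <<'E'
from h import *
to([ 0.42273446,-0.02745687,0.0966282 ],88.6)
st,s,c=lidplane()
E
```

```text
t: 18.63
tool_pos: [0.4229, -0.0269, 0.0969]
tool_rot: [-0.505, -0.494, 0.495, 0.505]
ft_force: [-6.1, 0.1, 5.6]
finger_gap: 0.126
t 18.63 pos [ 0.4229 -0.0269  0.0969] yaw 88.76 gap 0.126 F [-6.1  0.1  5.6] q6 -0.042 | cm tool [-0.06  0.03  0.01] spin 0.2
lid top: tool y = 0.0037 x + 0.5738 z + 0.0193 ; pitch deg 29.85 roll 0.21 n=6972/6992
x range [-68.5  65.5] z max 23.0
```

```bash
python3 -m creep '[{"jaw":0,"travel":[0,-0.05,0],"spin":0},{"jaw":0,"travel":[0,0,0],"spin":0},{"jaw":0.3,"travel":[0,0,0],"spin":0},{"jaw":0.45,"travel":[0,0,0],"spin":0},{"jaw":0.45,"travel":[0,0,0],"spin":0},{"jaw":0.45,"travel":[0,0,0],"spin":0},{"jaw":0.45,"travel":[0,-0.3,0],"spin":0},{"jaw":0.45,"travel":[0,-0.8,0],"spin":0}]'
python3 - <<'E'
from h import *
to([ 0.42273446,-0.02745687,0.0966282 ],88.6)
st=telemetry.get_state();s=snapshot("wrist")
T=snapshot("top")
cv2.imwrite("pics/m1.png",np.hstack([cv2.resize(s["image"],(400,300)),cv2.resize(T["image"][180:260,220:320],(400,320))[:300]]))
E
```

```text
t: 19.35
tool_pos: [0.4228, -0.0268, 0.1072]
tool_rot: [-0.505, -0.494, 0.495, 0.506]
ft_force: [0.2, -0.4, -0.2]
finger_gap: 0.45
t 19.35 pos [ 0.4228 -0.0268  0.1072] yaw 88.77 gap 0.450 F [ 0.2 -0.4 -0.2] q6 -0.042 | cm tool [-0.06  1.06  0.  ] spin 0.2
```

View pics/m1.png

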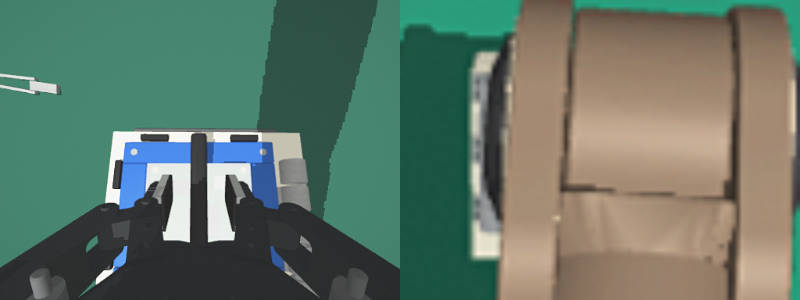

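```bash
python3 -m creep '[{"jaw":0.45,"travel":[0,-3,0],"spin":0},{"jaw":0.45,"travel":[0,-4,0],"spin":0},{"jaw":0.7,"travel":[0,-4,0],"spin":0},{"jaw":1,"travel":[3,-1.5,-0.5],"spin":0},{"jaw":1,"travel":[3.8,0,-1.4],"spin":0},{"jaw":1,"travel":[3.8,0,-1.4],"spin":0},{"jaw":1,"travel":[3.8,0,-1.4],"spin":0},{"jaw":1,"travel":[3.8,0,-1.4],"spin":0}]'
python3 -m creep '[{"jaw":1,"travel":[3.8,0,-1.4],"spin":0},{"jaw":1,"travel":[3.8,0,-1.4],"spin":0},{"jaw":1,"travel":[3.8,0,-1.4],"spin":0},{"jaw":1,"travel":[3.5,0.8,-1.4],"spin":-3},{"jaw":1,"travel":[0.7,0.8,-1],"spin":-6},{"jaw":1,"travel":[0,0.8,0],"spin":0},{"jaw":1,"travel":[0,0,0],"spin":0},{"jaw":1,"travel":[0,0,0],"spin":0}]'
python3 - <<'E'
from h import *
import pickle
to([ .56,.31,.2 ],98)
st=telemetry.get_state();s=snapshot("wrist"); pickle.dump((st,s),open("n1.pkl","wb"))
T=snapshot("top"); pickle.dump(T,open("n1t.pkl","wb"))
cv2.imwrite("pics/n1.png",np.hstack([cv2.resize(s["image"],(400,300)),cv2.resize(T["image"][180:260,220:320],(400,320))[:300]]))
E
```

```text
t: 20.12
tool_pos: [0.4889, 0.1557, 0.2334]
tool_rot: [0.506, 0.495, -0.494, -0.505]
ft_force: [0.5, -0.5, 0.1]
finger_gap: 0.997
t: 20.78
tool_pos: [0.5565, 0.3079, 0.2083]
tool_rot: [-0.466, -0.531, 0.533, 0.466]
ft_force: [-0.9, -0.6, -0.1]
finger_gap: 1.001
t 20.78 pos [0.5565 0.3079 0.2083] yaw 97.61 gap 1.001 F [-0.9 -0.6 -0.1] q6 0.372 | cm tool [ 0.17  0.83 -0.37] spin -0.4
```

View pics/n1.png

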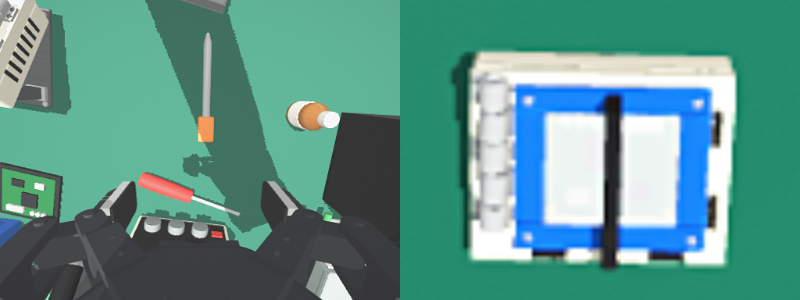

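Run:
```python
from h import *
import pickle
st,s=pickle.load(open("n1.pkl","rb")); T=campose(s,st); im=s["image"]; hsv=cv2.cvtColor(im,cv2.COLOR_BGR2HSV); C=cloud(s,T)
roi=np.zeros(im.shape[:2],np.uint8); roi[140:190,245:282]=255
m=cv2.inRange(hsv,(5,120,120),(22,255,255))&roi
uv=np.argwhere(m>0)[:,::-1]; P=onz(s,T,uv,.012)[:,:2]*1000
print("tab",cv2.minAreaRect(P.astype(np.float32)),len(uv),np.median(C[m>0],axis=0))
roi[:]=0; roi[35:150,240:285]=255
m2=(((hsv[...,1]<60)).astype(np.uint8)*255)&roi
n,l,stt,c=cv2.connectedComponentsWithStats(m2); i=1+np.argmax(stt[1:,4]); print(stt[i])
uv=np.argwhere(l==i)[:,::-1].astype(np.float32)
# centre per row
rows=[(uv[uv[:,1]==r][:,0].mean(),r) for r in range(stt[i][1]+12,stt[i][1]+stt[i][3]-2)]
Q=onz(s,T,rows,.008)[:,:2]*1000
v=cv2.fitLine(Q.astype(np.float32),cv2.DIST_L2,0,.01,.01).ravel(); print("axis",v,np.degrees(np.arctan2(v[1],v[0])))
print("tip",onz(s,T,[(uv[uv[:,1]==stt[i][1]][:,0].mean(),stt[i][1])],.006))
print("width",[np.sum(uv[:,1]==r) for r in (60,80,100,120,140)])
bt=C[140:160,385:420].reshape(-1,3); print("bottle top",np.median(bt,axis=0))
mr=cv2.inRange(hsv,(0,180,120),(6,255,255));mr[:215]=0;mr[255:]=0; P=C[mr>0];P=P[P[:,2]>0.003]; print("screwdr handle",P.min(0),P.max(0))
cv2.imwrite("pics/n2.png",cv2.resize(im[35:200,220:300],None,fx=3.5,fy=3.5))
```

```text
tab ((545.09521484375, 316.5371398925781), (41.34359359741211, 25.88232421875), 7.5677714347839355) 625 [0.54372998 0.31713755 0.01168754]
[ 258   42   13  107 1077]
axis [9.9313140e-01 1.1700431e-01 4.6670132e+02 3.0717493e+02] 6.7192445
tip [[0.40178293 0.2999323  0.006     ]]
width [np.int64(10), np.int64(11), np.int64(10), np.int64(11), np.int64(10)]
bottle top [0.4999826  0.45404037 0.07136019]Traceback (most recent call last):
  File "<stdin>", line 19, in <module>
    return umr_minimum(a, axis, None, out, keepdims, initial, where)
ValueError: zero-size array to reduction operation minimum which has no identity
```

```bash
python3 -c "
from h import *
to([.5476,.3169,.001],96.9)"
```

```text
t 20.88 pos [0.557  0.3077 0.2097] yaw 97.62 gap 1.000 F [-1.1  0.3  0.5] q6 0.372 | cm tool [ 1.03 20.87  0.82] spin 0.7
```

```bash
python3 -m creep '[{"jaw":1,"travel":[0.5,1.5,0.4],"spin":0.7},{"jaw":1,"travel":[0.5,3,0.4],"spin":0},{"jaw":1,"travel":[0,3.5,0],"spin":0},{"jaw":1,"travel":[0,3.5,0],"spin":0},{"jaw":0.8,"travel":[0,3,0],"spin":0},{"jaw":0.7,"travel":[0,2,0],"spin":0},{"jaw":0.6,"travel":[0,1,0],"spin":0},{"jaw":0.6,"travel":[0,0,0],"spin":0}]'
python3 - <<'E'
from h import *
to([.5476,.3169,.001],96.9)
s=snapshot("wrist"); cv2.imwrite("pics/o1.png",s["image"])
E
```

```text
t: 21.55
tool_pos: [0.5468, 0.3162, 0.0323]
tool_rot: [-0.468, -0.528, 0.53, 0.469]
ft_force: [-0.1, -1.0, 0.2]
finger_gap: 0.601
t 21.55 pos [0.5468 0.3162 0.0323] yaw 96.97 gap 0.601 F [-0.1 -1.   0.2] q6 0.403 | cm tool [ 0.06  3.13 -0.09] spin 0.1
```

View pics/o1.png

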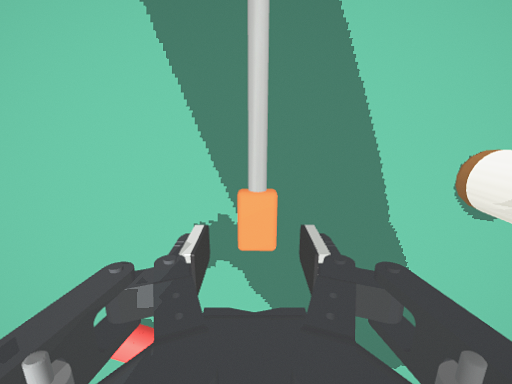

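```bash
python3 -m creep '[{"jaw":0.6,"travel":[0.05,1,0],"spin":0},{"jaw":0.6,"travel":[0,1,-0.1],"spin":0},{"jaw":0.6,"travel":[0,0.7,0],"spin":0},{"jaw":0.6,"travel":[0,0.4,0],"spin":0},{"jaw":0.5,"travel":[0,0,0],"spin":0},{"jaw":0.3,"travel":[0,0,0],"spin":0},{"jaw":0,"travel":[0,0,0],"spin":0},{"jaw":0,"travel":[0,0,0],"spin":0}]'
python3 - <<'E'
from h import *
to([.5476,.3169,.001],96.9)
E
```

```text
t: 22.27
tool_pos: [0.5492, 0.3185, 0.0032]
tool_rot: [0.468, 0.53, -0.53, -0.468]
ft_force: [-0.3, 0.4, -0.9]
finger_gap: 0.283
t 22.27 pos [0.5492 0.3185 0.0032] yaw 97.07 gap 0.283 F [-0.3  0.4 -0.9] q6 0.402 | cm tool [-0.14  0.22  0.18] spin 0.2
```

```bash
python3 -m creep '[{"jaw":0,"travel":[0,0,0],"spin":0},{"jaw":0,"travel":[0,-1,0],"spin":0},{"jaw":0,"travel":[0,-2.5,0],"spin":0},{"jaw":0,"travel":[0,-3.5,0],"spin":0},{"jaw":0,"travel":[0,-3.5,0],"spin":0},{"jaw":0,"travel":[0,-3,0],"spin":0},{"jaw":0,"travel":[0,-1.5,0],"spin":0},{"jaw":0,"travel":[0,0,0],"spin":0}]'
python3 - <<'E'
from h import *
import pickle
d=np.load("deck.npz"); M=d["o"]+d["D"]@[.068,.081,.011]; print("mouth",M)
to([.5476,.3169,.001],96.9)
st=telemetry.get_state(); s=snapshot("wrist"); pickle.dump((st,s),open("p1.pkl","wb")); w=snapshot("side")
cv2.imwrite("pics/p1.png",np.hstack([cv2.resize(w["image"][90:230,180:350],(400,330)),cv2.resize(s["image"],(400,330))]))
C=cloud(s,s["T_tool_cam"])*1000
for r in (40,80,120,160,180): 
  row=C[r,235:285]; i=np.argmin(row[:,1]); print(r,235+i,row[i].round(1))
E
```

```text
t: 22.93
tool_pos: [0.5508, 0.3194, 0.1582]
tool_rot: [0.469, 0.533, -0.527, -0.467]
ft_force: [0.4, 0.3, -1.9]
finger_gap: 0.281
mouth [0.51193932 0.05142196 0.13152628]
t 22.93 pos [0.5508 0.3194 0.1582] yaw 97.06 gap 0.281 F [ 0.4  0.3 -1.9] q6 0.402 | cm tool [-0.26 15.72  0.47] spin 0.2
40 262 [  -1.2 -142.7   65.3]
80 257 [ 0.2 -9.5 83.6]
120 256 [-0.3 -9.3 65.6]
160 263 [  -1.2 -142.7   65.3]
180 255 [-0.7 -9.4 35.9]
```

View pics/p1.png

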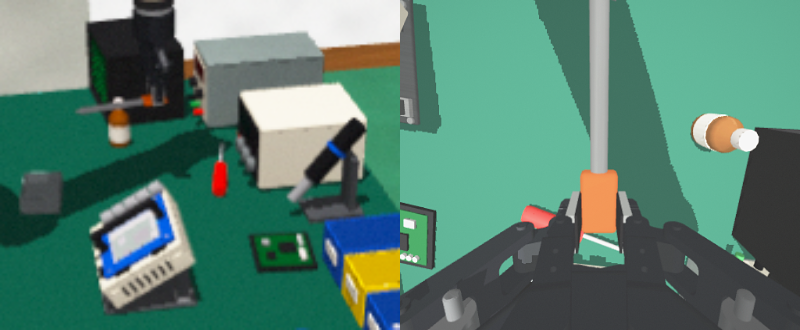

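Run:
```python
from h import *
import pickle
S=pickle.load(open("s0.pkl","rb")); s=S["top"];C=cloud(s,campose(s)).reshape(-1,3)
m=(C[:,2]>.03)&(C[:,0]>.58)&(C[:,0]<.95)&(C[:,1]>-.1)&(C[:,1]<.35)
P=C[m]
for y0 in np.arange(-.1,.35,.03):
    q=P[(P[:,1]>=y0)&(P[:,1]<y0+.03)]
    if len(q)>3: print("y %.2f xmin %.3f zmax %.3f n%d"%(y0,q[:,0].min(),q[:,2].max(),len(q)))
st,s=pickle.load(open("p1.pkl","rb"))
im=s["image"];hsv=cv2.cvtColor(im,cv2.COLOR_BGR2HSV); T=s["T_tool_cam"]
m=cv2.inRange(hsv,(5,120,80),(22,255,255)); m[:190]=0; m[:,:230]=0; m[:,285:]=0
col=[np.flatnonzero(m[:,c]).min() for c in (245,250,262,267) if m[:,c].any()]; print(col)
print(onplane(s,T,[(247,min(col)),(265,min(col))],[0,-.0094,0],[0,1,0])*1000)
```

```text
y -0.10 xmin 0.766 zmax 0.072 n132
y -0.07 xmin 0.765 zmax 0.071 n134
y -0.04 xmin 0.766 zmax 0.075 n145
y 0.08 xmin 0.827 zmax 0.123 n43
y 0.11 xmin 0.747 zmax 0.180 n599
y 0.14 xmin 0.784 zmax 0.176 n97
y 0.20 xmin 0.715 zmax 0.134 n778
y 0.23 xmin 0.702 zmax 0.135 n854
y 0.26 xmin 0.702 zmax 0.134 n851
y 0.29 xmin 0.702 zmax 0.134 n850
y 0.32 xmin 0.702 zmax 0.136 n854
[np.int64(201), np.int64(202), np.int64(201), np.int64(197)]
[[-4.90907684 -9.4        26.86578836]
 [ 4.45379269 -9.4        26.85679786]]
```

```bash
python3 -m creep '[{"jaw":0,"travel":[0,0,0],"spin":4.2},{"jaw":0,"travel":[0,0,-1],"spin":4.2},{"jaw":0,"travel":[-2,0,-2.5],"spin":0},{"jaw":0,"travel":[-2.8,0,-2.5],"spin":0},{"jaw":0,"travel":[-2.8,0,-2.5],"spin":0},{"jaw":0,"travel":[-2.8,0,-2.5],"spin":0},{"jaw":0,"travel":[-2.8,0,-2.5],"spin":0},{"jaw":0,"travel":[-3,0,-1],"spin":0}]'
python3 -m creep '[{"jaw":0,"travel":[-3.4,0,0],"spin":0},{"jaw":0,"travel":[-3.4,0,0],"spin":0},{"jaw":0,"travel":[-2.6,0.8,0],"spin":0},{"jaw":0,"travel":[-1,1,0],"spin":0},{"jaw":0,"travel":[0,0.6,0],"spin":0},{"jaw":0,"travel":[0,0.2,0],"spin":0},{"jaw":0,"travel":[0,0,0],"spin":0},{"jaw":0,"travel":[0,0,0],"spin":0}]'
python3 - <<'E'
from h import *
import pickle
d=np.load("deck.npz"); tip=d["o"]+d["D"]@[.064,.081,.0135]; h=np.array([np.cos(np.radians(1.4)),-np.sin(np.radians(1.4)),0])
P=tip+h*.1505-[0,0,.0034]; print(tip,P); to(P,88.6)
st=telemetry.get_state(); s=snapshot("wrist"); pickle.dump((st,s),open("q1.pkl","wb"))
cv2.imwrite("pics/q1.png",s["image"])
E
```

```text
t: 23.7
tool_pos: [0.6914, 0.152, 0.1489]
tool_rot: [-0.505, -0.493, 0.495, 0.506]
ft_force: [-0.6, 0.0, -2.3]
finger_gap: 0.281
t: 24.37
tool_pos: [0.6874, 0.0514, 0.1261]
tool_rot: [-0.505, -0.494, 0.495, 0.506]
ft_force: [-0.6, -0.3, -1.9]
finger_gap: 0.282
[0.50722658 0.05153526 0.13169134] [0.65768165 0.04785821 0.12829134]
t 24.37 pos [0.6874 0.0514 0.1261] yaw 88.77 gap 0.282 F [-0.6 -0.3 -1.9] q6 0.096 | cm tool [-0.42 -0.21  2.97] spin 0.2
```

View pics/q1.png

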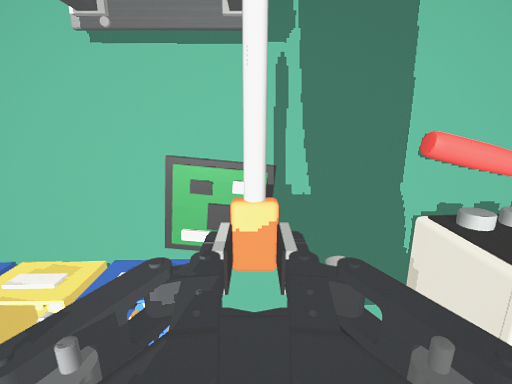

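```bash
python3 -m creep '[{"jaw":0,"travel":[-0.2,-0.2,0],"spin":0.1},{"jaw":0,"travel":[-0.18,0,0.3],"spin":0},{"jaw":0,"travel":[0,0,0.5],"spin":0},{"jaw":0,"travel":[0,0,0.4],"spin":0},{"jaw":0,"travel":[0,0,0.3],"spin":0},{"jaw":0,"travel":[0,0,0],"spin":0},{"jaw":0,"travel":[0,0,0],"spin":0},{"jaw":0,"travel":[0,0,0],"spin":0}]'
python3 - <<'E'
from h import *
import pickle
to([0.65768165,0.04785821,0.12829134],88.6)
a=snapshot("top");b=snapshot("side"); pickle.dump((a,b),open("r1.pkl","wb"))
d=np.load("deck.npz"); o,D=d["o"],d["D"]
out=[]
for s,k,(cx,cy) in ((a,6,(245,205)),(b,6,(255,195))):
    i=cv2.resize(s["image"],None,fx=k,fy=k,interpolation=cv2.INTER_CUBIC); q=proj(s,campose(s),[o+D@[.068,.081,.011],o+D@[-.044,.081,.011]])
    for u,v in q: cv2.circle(i,(int((u+.5)*k),int((v+.5)*k)),4,(0,0,255),1)
    out.append(i[cy*k-250:cy*k+250,cx*k-200:cx*k+200])
cv2.imwrite("pics/r1.png",np.hstack(out))
E
```

```text
t: 25.08
tool_pos: [0.6727, 0.0463, 0.1288]
tool_rot: [0.506, 0.494, -0.494, -0.506]
ft_force: [0.9, 0.7, -1.3]
finger_gap: 0.279
t 25.08 pos [0.6727 0.0463 0.1288] yaw 88.56 gap 0.279 F [ 0.9  0.7 -1.3] q6 0.094 | cm tool [0.12 0.05 1.5 ] spin -0.0
```

View pics/r1.png

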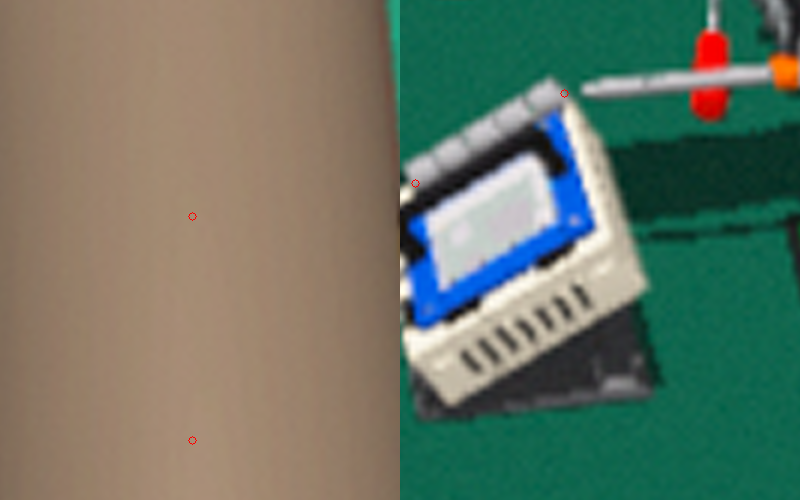

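```bash
python3 -m creep '[{"jaw":0,"travel":[0.1,0,0],"spin":0},{"jaw":0,"travel":[0.05,0,0.2],"spin":0},{"jaw":0,"travel":[0,0,0.3],"spin":0},{"jaw":0,"travel":[0,0,0.3],"spin":0},{"jaw":0,"travel":[0,0,0.3],"spin":0},{"jaw":0,"travel":[0,0,0.3],"spin":0},{"jaw":0,"travel":[0,0,0.1],"spin":0},{"jaw":0,"travel":[0,0,0],"spin":0}]'
python3 - <<'E'
from h import *
to([0.65768165,0.04785821,0.12829134],88.6)
b=snapshot("side")
k=8;i=cv2.resize(b["image"],None,fx=k,fy=k,interpolation=cv2.INTER_CUBIC)
cv2.imwrite("pics/s1.png",i[170*k-200:170*k+200,270*k-250:270*k+250])
E
```

```text
t: 25.85
tool_pos: [0.6573, 0.0482, 0.1289]
tool_rot: [0.506, 0.494, -0.494, -0.506]
ft_force: [-0.6, 0.4, -1.9]
finger_gap: 0.281
t 25.85 pos [0.6573 0.0482 0.1289] yaw 88.57 gap 0.281 F [-0.6  0.4 -1.9] q6 0.098 | cm tool [-0.03  0.06 -0.04] spin -0.0
```

View pics/s1.png

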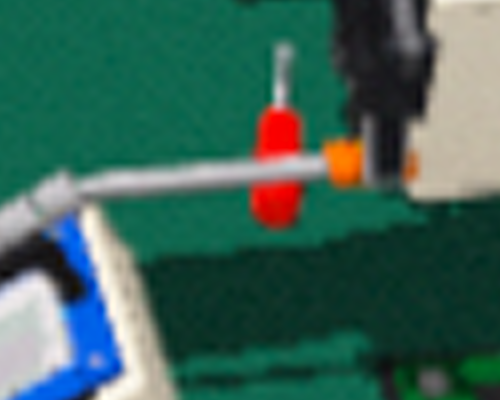

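```bash
python3 -m creep '[{"jaw":0,"travel":[0,-0.2,0.1],"spin":0},{"jaw":0,"travel":[0,-0.4,0.1],"spin":0},{"jaw":0,"travel":[0,-0.4,0.05],"spin":0},{"jaw":0,"travel":[0,-0.4,0.05],"spin":0},{"jaw":0,"travel":[0,-0.4,0.05],"spin":0},{"jaw":0,"travel":[0,-0.4,0.05],"spin":0},{"jaw":0,"travel":[0,-0.2,0],"spin":0},{"jaw":0,"travel":[0,0,0],"spin":0}]'
cat > v.py <<'E'
from h import *
import sys
to([0.65768165,0.04785821,0.12829134],88.6)
b=snapshot("side"); s=snapshot("wrist")
k=6;i=cv2.resize(b["image"],None,fx=k,fy=k,interpolation=cv2.INTER_CUBIC)
cv2.imwrite(sys.argv[1],np.hstack([i[170*k-190:170*k+190,265*k-200:265*k+200],cv2.resize(s["image"],(400,380))]))
C=cloud(s,s["T_tool_cam"])*1000; im=s["image"]; hsv=cv2.cvtColor(im,cv2.COLOR_BGR2HSV)
pts=[]
for r in range(0,190,6):
    row=C[r,225:290]; v=(row[:,1]>-90)&(row[:,1]<40)&(abs(row[:,0])<12)
    if v.sum()>5: pts.append(row[v][np.argmin(row[v][:,1])])
pts=np.array(pts)
if len(pts)>4:
    p=np.polyfit(pts[:,2],pts[:,1],1); print("shaft top: y=%.3f z + %.1f, pitch nose down %.1f, z %.0f..%.0f n%d x %.1f..%.1f"%(p[0],p[1],np.degrees(np.arctan(p[0])),pts[:,2].min(),pts[:,2].max(),len(pts),pts[0,0],pts[-1,0]))
E
python3 v.py pics/t1.png
```

```text
t: 26.57
tool_pos: [0.6538, 0.0484, 0.1536]
tool_rot: [0.506, 0.494, -0.493, -0.506]
ft_force: [0.2, 1.1, -1.1]
finger_gap: 0.278
t 26.57 pos [0.6538 0.0484 0.1536] yaw 88.57 gap 0.278 F [ 0.2  1.1 -1.1] q6 0.099 | cm tool [-0.04  2.53 -0.39] spin -0.0
shaft top: y=0.033 z + -9.4, pitch nose down 1.9, z 32..118 n32 x -2.5..1.4
```

View pics/t1.png

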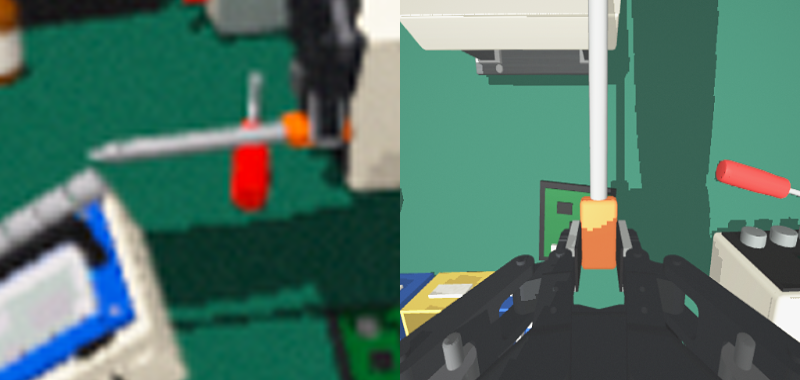

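Run:
```python
from h import *
st=telemetry.get_state(); b=snapshot("side"); T=campose(b)
h=np.array([np.cos(np.radians(1.43)),-np.sin(np.radians(1.43)),0])
d=np.load("deck.npz"); o,D=d["o"],d["D"]
pts=[]
for L in (.145,.150,.155):
    tip=st["tool_pos"]-h*L+[0,0,.0034-.033*L]; print(L,proj(b,T,[tip])[0].round(2), (D.T@(tip-o)*1000).round(1)); pts.append(tip)
k=12;i=cv2.resize(b["image"],None,fx=k,fy=k,interpolation=cv2.INTER_CUBIC)
P=[o+D@np.array(p)/1000 for p in [(68,81,22),(68,81,0),(68,92,11),(68,70,11),(68,81,11)]]
for u,v in proj(b,T,pts): cv2.circle(i,(int((u+.5)*k),int((v+.5)*k)),3,(0,0,255),-1)
for u,v in proj(b,T,P): cv2.circle(i,(int((u+.5)*k),int((v+.5)*k)),3,(0,255,0),-1)
cv2.imwrite("pics/u1.png",i[168*k-250:168*k+250,252*k-300:252*k+300])
```

```text
0.145 [247.55 163.84] [75.1 81.4 29.9]
0.15 [246.24 164.  ] [70.7 81.4 32.2]
0.155 [244.93 164.15] [66.3 81.4 34.6]
```

View pics/u1.png

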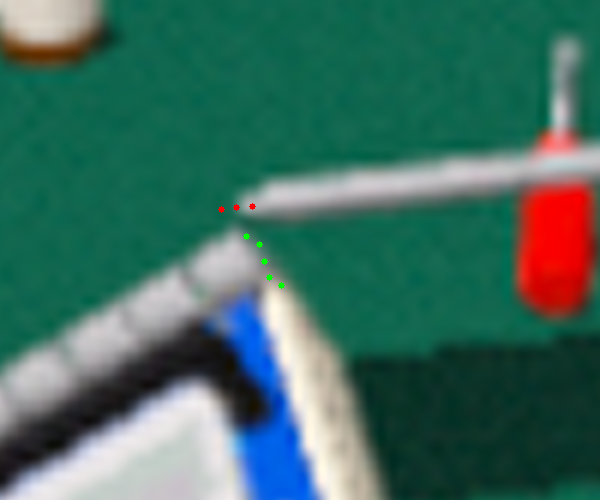

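Run:
```python
from h import *
h=np.array([np.cos(np.radians(1.43)),-np.sin(np.radians(1.43)),0])
d=np.load("deck.npz"); o,D=d["o"],d["D"]
tip=o+D@[.0585,.081,.0145]; P=tip+h*.149+[0,0,.0015]; print(P)
to(P+h*.02,88.6); to(P,88.6)
```

```text
[0.65091855 0.04794336 0.13130737]
t 26.72 pos [0.6535 0.0483 0.1526] yaw 88.56 gap 0.287 F [ 0.   0.9 -1. ] q6 0.099 | cm tool [-0.05  2.12 -1.74] spin -0.0
t 26.72 pos [0.6535 0.0483 0.1526] yaw 88.56 gap 0.287 F [ 0.   0.9 -1. ] q6 0.099 | cm tool [-0.05  2.13  0.26] spin -0.0
```

```bash
python3 -m creep '[{"jaw":0,"travel":[0,0,-0.8],"spin":0},{"jaw":0,"travel":[0,0,-0.9],"spin":0},{"jaw":0,"travel":[0,0.8,0],"spin":0},{"jaw":0,"travel":[0,0.9,0],"spin":0},{"jaw":0,"travel":[0,0.4,0],"spin":0},{"jaw":0,"travel":[0,0,0.3],"spin":0},{"jaw":0,"travel":[0,0,0.4],"spin":0},{"jaw":0,"travel":[0,0,0.3],"spin":0}]'
python3 -m creep '[{"jaw":0,"travel":[0,0,0.2],"spin":0},{"jaw":0,"travel":[0,0,0.2],"spin":0},{"jaw":0,"travel":[0,0,0.2],"spin":0},{"jaw":0,"travel":[0,0,0.15],"spin":0},{"jaw":0,"travel":[0,0,0.15],"spin":0},{"jaw":0,"travel":[0,0,0],"spin":0},{"jaw":0,"travel":[0,0,0],"spin":0},{"jaw":0,"travel":[0,0,0],"spin":0}]'
python3 - <<'E'
from h import *
to([0.65091855,0.04794336,0.13130737],88.6)
E
python3 v.py pics/v1.png
```

```text
t: 27.38
tool_pos: [0.6599, 0.0482, 0.1317]
tool_rot: [-0.506, -0.494, 0.494, 0.506]
ft_force: [-0.0, 0.8, -1.6]
finger_gap: 0.285
t: 28.05
tool_pos: [0.6517, 0.0484, 0.1317]
tool_rot: [-0.506, -0.494, 0.494, 0.506]
ft_force: [-0.0, -0.5, -1.1]
finger_gap: 0.283
t 28.05 pos [0.6517 0.0484 0.1317] yaw 88.56 gap 0.283 F [-0.  -0.5 -1.1] q6 0.099 | cm tool [-0.04  0.04  0.07] spin -0.0
t 28.05 pos [0.6517 0.0484 0.1317] yaw 88.56 gap 0.283 F [-0.  -0.5 -1.1] q6 0.099 | cm tool [-0.04  0.34 -0.6 ] spin -0.0
shaft top: y=0.032 z + -9.7, pitch nose down 1.8, z 33..117 n32 x -1.1..-0.2
```

View pics/v1.png

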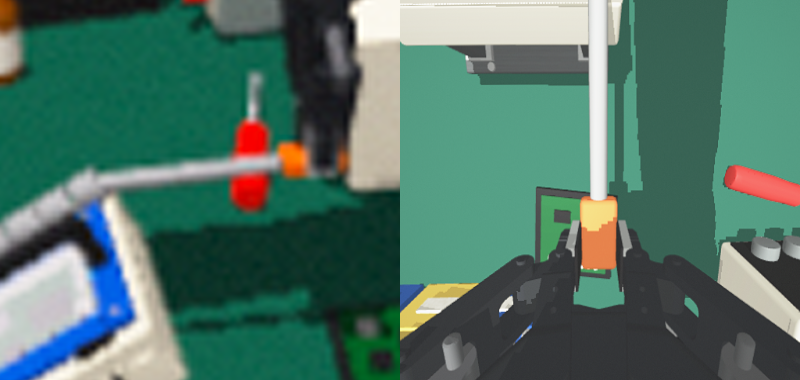

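```bash
python3 -m creep '[{"jaw":0,"travel":[0,0,0.1],"spin":0},{"jaw":0,"travel":[0,0,0.1],"spin":0},{"jaw":0,"travel":[0,0,0.1],"spin":0},{"jaw":0,"travel":[0,0,0],"spin":0},{"jaw":0,"travel":[0,0,0],"spin":0},{"jaw":0,"travel":[0,0,0],"spin":0},{"jaw":0,"travel":[0,0,0],"spin":0},{"jaw":0,"travel":[0,0,0],"spin":0}]'
python3 - <<'E'
from h import *
to([0.65091855,0.04794336,0.13130737],88.6)
E
```

```text
t: 28.82
tool_pos: [0.6486, 0.0484, 0.1317]
tool_rot: [-0.506, -0.494, 0.494, 0.506]
ft_force: [-0.7, 0.2, -1.4]
finger_gap: 0.279
t 28.82 pos [0.6486 0.0484 0.1317] yaw 88.56 gap 0.279 F [-0.7  0.2 -1.4] q6 0.100 | cm tool [-0.04  0.04 -0.23] spin -0.0
```

```bash
python3 -m creep '[{"jaw":0,"travel":[0,-0.1,0.15],"spin":0},{"jaw":0,"travel":[0,-0.2,0.15],"spin":0},{"jaw":0,"travel":[0,-0.3,0.1],"spin":0},{"jaw":0,"travel":[0,-0.3,0.1],"spin":0},{"jaw":0,"travel":[0,-0.3,0.1],"spin":0},{"jaw":0,"travel":[0,0,0],"spin":0},{"jaw":0,"travel":[0,0,0],"spin":0},{"jaw":0,"travel":[0,0,0],"spin":0}]'
python3 v.py pics/w1.png
```

```text
t: 29.48
tool_pos: [0.6429, 0.0486, 0.1437]
tool_rot: [0.506, 0.494, -0.494, -0.506]
ft_force: [3.4, 0.2, -2.5]
finger_gap: 0.283
t 29.48 pos [0.6429 0.0486 0.1437] yaw 88.56 gap 0.283 F [ 3.4  0.2 -2.5] q6 0.101 | cm tool [-0.04  1.55 -1.48] spin -0.0
shaft top: y=0.112 z + -9.4, pitch nose down 6.4, z 32..121 n32 x -1.1..-1.2
```

View pics/w1.png

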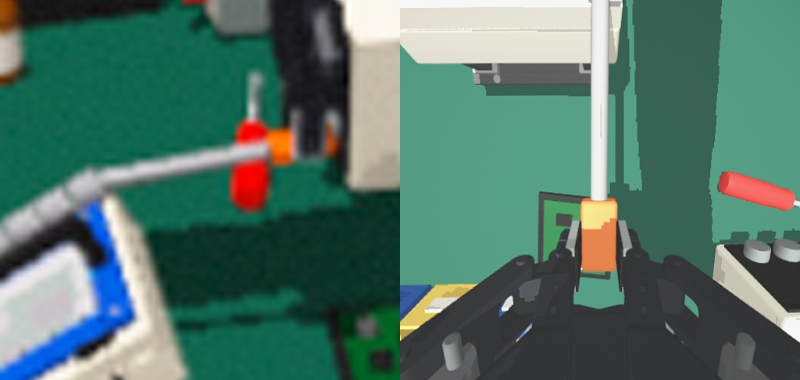

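```bash
python3 -m creep '[{"jaw":0,"travel":[0,-0.3,0.12],"spin":0},{"jaw":0,"travel":[0,-0.3,0.1],"spin":0},{"jaw":0,"travel":[0,-0.3,0.1],"spin":0},{"jaw":0,"travel":[0,-0.3,0.1],"spin":0},{"jaw":0,"travel":[0,-0.3,0.1],"spin":0},{"jaw":0,"travel":[0,-0.3,0.1],"spin":0},{"jaw":0,"travel":[0,-0.3,0.1],"spin":0},{"jaw":0,"travel":[0,0,0],"spin":0}]'
python3 v.py pics/w2.png
```

```text
t: 30.25
tool_pos: [0.6352, 0.0486, 0.1654]
tool_rot: [0.506, 0.494, -0.494, -0.506]
ft_force: [2.4, -1.0, -4.2]
finger_gap: 0.286
t 30.25 pos [0.6352 0.0486 0.1654] yaw 88.57 gap 0.286 F [ 2.4 -1.  -4.2] q6 0.102 | cm tool [-0.02  3.71 -2.25] spin -0.0
shaft top: y=0.269 z + -8.4, pitch nose down 15.1, z 30..128 n32 x 1.0..-0.1
```

View pics/w2.png

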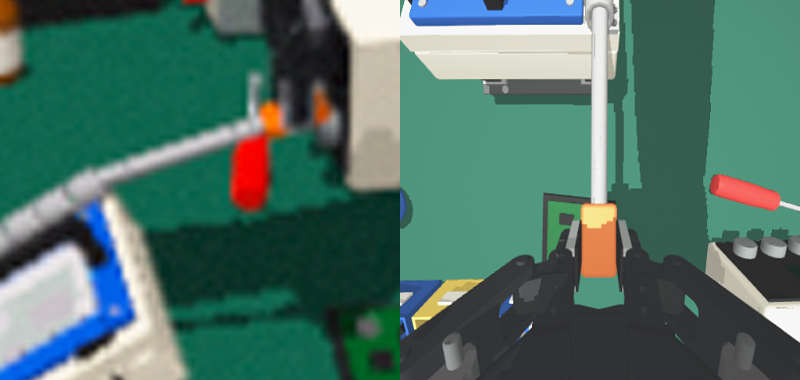

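```bash
python3 -m creep '[{"jaw":0,"travel":[0,-0.4,0.15],"spin":0},{"jaw":0,"travel":[0,-0.4,0.18],"spin":0},{"jaw":0,"travel":[0,-0.4,0.2],"spin":0},{"jaw":0,"travel":[0,-0.4,0.22],"spin":0},{"jaw":0,"travel":[0,-0.4,0.22],"spin":0},{"jaw":0,"travel":[0,-0.4,0.25],"spin":0},{"jaw":0,"travel":[0,-0.3,0.25],"spin":0},{"jaw":0,"travel":[0,0,0],"spin":0}]'
python3 v.py pics/w3.png
```

```text
t: 31.02
tool_pos: [0.6207, 0.0494, 0.1929]
tool_rot: [0.506, 0.494, -0.493, -0.506]
ft_force: [3.3, -0.1, -3.3]
finger_gap: 0.282
t 31.02 pos [0.6207 0.0494 0.1929] yaw 88.56 gap 0.282 F [ 3.3 -0.1 -3.3] q6 0.104 | cm tool [-0.06  6.47 -3.7 ] spin -0.0
shaft top: y=0.532 z + -6.9, pitch nose down 28.0, z 28..84 n17 x -0.6..-1.8
```

View pics/w3.png

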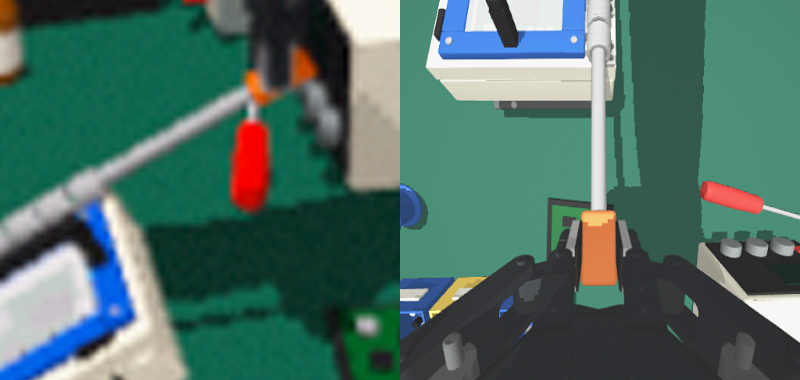

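```bash
cat > dk.py <<'E'
from h import *
st=telemetry.get_state(); d=np.load("deck.npz"); o,D=d["o"],d["D"]
A=st["tool_pos"]+[0,0,.0034]; a=D.T@(A-o)*1000
print("t %.2f A deck %s  F deck %s F %s gap %.3f"%(st["t"],a.round(1),(D.T@st["ft_force"]).round(1),st["ft_force"].round(1),st["finger_gap"]))
E
python3 dk.py
```

```text
t 31.12 A deck [194.5  81.5  11.9]  F deck [ 2.9  0.6 -3.5] F [ 4.3  0.5 -1.6] gap 0.278
```

```bash
python3 -m creep '[{"jaw":0,"travel":[0,0.15,0.2],"spin":0},{"jaw":0,"travel":[0,0.2,0.35],"spin":0},{"jaw":0,"travel":[0,0.25,0.43],"spin":0},{"jaw":0,"travel":[0,0.25,0.43],"spin":0},{"jaw":0,"travel":[0,0.25,0.43],"spin":0},{"jaw":0,"travel":[0,0.25,0.43],"spin":0},{"jaw":0,"travel":[0,0,0],"spin":0},{"jaw":0,"travel":[0,0,0],"spin":0}]'
python3 dk.py; python3 v.py pics/x1.png
```

```text
t: 31.78
tool_pos: [0.5966, 0.0497, 0.1775]
tool_rot: [-0.506, -0.493, 0.494, 0.507]
ft_force: [-0.7, 1.8, -4.7]
finger_gap: 0.281
t 31.78 A deck [166.   81.3  11.4]  F deck [-3.   1.8 -3.7] F [-0.7  1.8 -4.7] gap 0.281
t 31.78 pos [0.5966 0.0497 0.1775] yaw 88.57 gap 0.281 F [-0.7  1.8 -4.7] q6 0.108 | cm tool [-0.03  4.91 -6.12] spin -0.0
shaft top: y=0.504 z + -5.7, pitch nose down 26.8, z 28..91 n19 x 0.1..-1.8
```

View pics/x1.png

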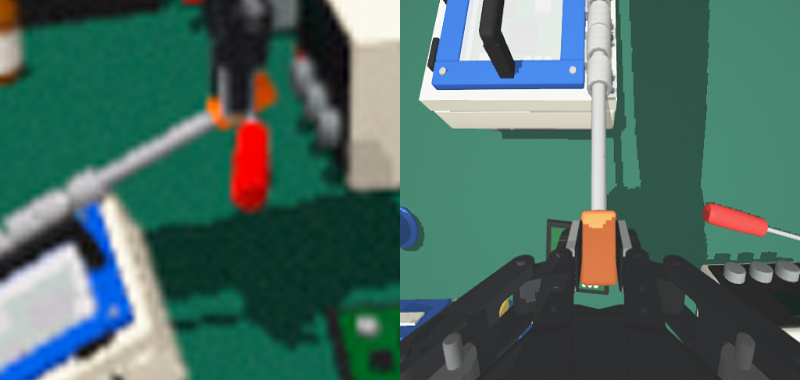

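Run:
```python
from h import *
import pickle
st=telemetry.get_state(); s=snapshot("wrist"); b=snapshot("side")
pickle.dump((st,s,b),open("x2.pkl","wb"))
k=8;i=cv2.resize(b["image"],None,fx=k,fy=k,interpolation=cv2.INTER_CUBIC)
j=cv2.resize(s["image"][0:130,130:280],None,fx=3,fy=3,interpolation=cv2.INTER_CUBIC)
a=i[185*k-260:185*k+260,243*k-175:243*k+175]; j=np.vstack([j,np.zeros((520-j.shape[0],j.shape[1],3),np.uint8)])
cv2.imwrite("pics/x2.png",np.hstack([a,j]))
T=s["T_tool_cam"]; C=cloud(s,campose(s,st)); d=np.load("deck.npz"); o,D=d["o"],d["D"]
Cd=(C-o)@D*1000
# shaft: points with deck y near 81, x>70
m=(abs(Cd[...,1]-81)<8)&(Cd[...,0]>-50)&(Cd[...,0]<140)&(Cd[...,2]>5)&(Cd[...,2]<50)
P=Cd[m]
for x0 in range(-10,140,10):
    q=P[(P[:,0]>=x0)&(P[:,0]<x0+10)]
    if len(q): print(x0,len(q),"zmax %.1f y@ %.1f"%(np.percentile(q[:,2],97),q[q[:,2]>np.percentile(q[:,2],80)][:,1].mean()))
hsv=cv2.cvtColor(s["image"],cv2.COLOR_BGR2HSV); mb=cv2.inRange(hsv,(100,120,70),(118,255,255))>0
P=Cd[mb&(abs(Cd[...,1])<75)&(abs(Cd[...,0])<75)&(abs(Cd[...,2])<40)]
A=np.c_[P[:,:2],np.ones(len(P))]; print("lid top plane z=ax+by+c",np.linalg.lstsq(A,P[:,2],rcond=None)[0],len(P))
```

```text
-10 18 zmax 16.7 y@ 83.9
0 180 zmax 22.4 y@ 80.6
10 262 zmax 22.4 y@ 81.0
20 266 zmax 22.4 y@ 80.5
30 288 zmax 22.5 y@ 80.5
40 298 zmax 22.1 y@ 79.9
50 321 zmax 22.4 y@ 80.7
60 490 zmax 22.0 y@ 80.8
70 248 zmax 17.8 y@ 80.7
80 265 zmax 17.3 y@ 80.2
90 277 zmax 17.1 y@ 80.3
100 286 zmax 16.8 y@ 80.5
110 296 zmax 16.4 y@ 80.4
120 312 zmax 16.0 y@ 80.2
130 331 zmax 15.6 y@ 80.3
lid top plane z=ax+by+c [-1.63610992e-02 -9.05144768e-04  8.37614476e+00] 8527
```

View pics/x2.png

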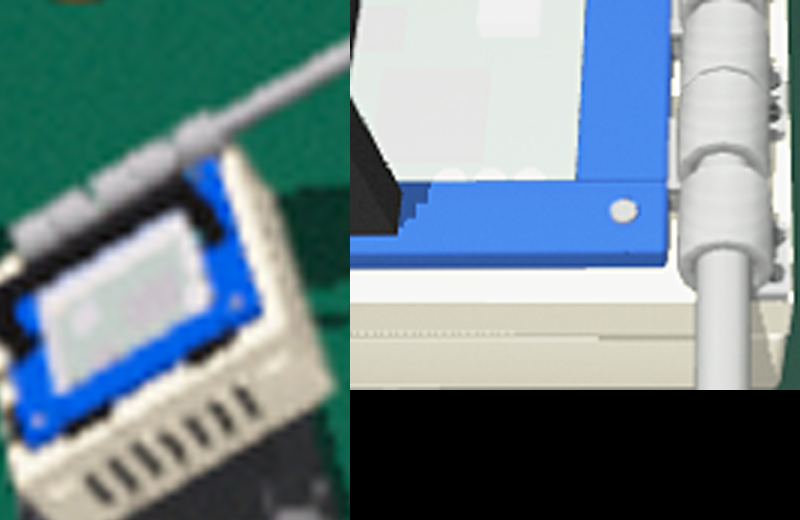

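```bash
cat > sh.py <<'E'
from h import *
st=telemetry.get_state(); s=snapshot("wrist"); d=np.load("deck.npz"); o,D=d["o"],d["D"]
Cd=(cloud(s,campose(s,st))-o)@D*1000
hsv=cv2.cvtColor(s["image"],cv2.COLOR_BGR2HSV)
m=(abs(Cd[...,1]-81)<8)&(Cd[...,0]>70)&(Cd[...,0]<150)&(Cd[...,2]>5)&(Cd[...,2]<50)
P=Cd[m&(hsv[...,1]<70)]; out=[]
for x0 in range(70,150,5):
    q=P[(P[:,0]>=x0)&(P[:,0]<x0+5)]
    if len(q)>20: out.append((x0+2.5,np.percentile(q[:,2],97),q[q[:,2]>np.percentile(q[:,2],80)][:,1].mean()))
print("shaft x,ztop,y",[tuple(np.round(v,1)) for v in out])
mo=(cv2.inRange(hsv,(5,120,80),(22,255,255))>0)&(abs(Cd[...,1]-81)<20)&(Cd[...,0]>60)&(Cd[...,2]<40)
if mo.sum(): print("tab min x %.1f (n %d), lid knuckle ok?"%(np.percentile(Cd[mo][:,0],1),mo.sum()))
mb=(cv2.inRange(hsv,(100,120,70),(118,255,255))>0)&(abs(Cd[...,1])<75)&(abs(Cd[...,0])<75)&(abs(Cd[...,2])<40)
P=Cd[mb]
if len(P)>100: print("lid top z med %.1f  5%% %.1f 95%% %.1f  ymax %.1f xmax %.1f"%(np.median(P[:,2]),*np.percentile(P[:,2],[5,95]),np.percentile(P[:,1],99.5),np.percentile(P[:,0],99.5)))
E
python3 -m creep '[{"jaw":0,"travel":[0,-0.1,0.1],"spin":0},{"jaw":0,"travel":[0,-0.1,0.05],"spin":0},{"jaw":0,"travel":[0,0.2,0.4],"spin":0},{"jaw":0,"travel":[0,0.25,0.43],"spin":0},{"jaw":0,"travel":[0,0.25,0.43],"spin":0},{"jaw":0,"travel":[0,0.25,0.43],"spin":0},{"jaw":0,"travel":[0,0.15,0.3],"spin":0},{"jaw":0,"travel":[0,0,0],"spin":0}]'
python3 dk.py; python3 sh.py
```

```text
t: 32.65
tool_pos: [0.5756, 0.0502, 0.1688]
tool_rot: [-0.506, -0.493, 0.494, 0.506]
ft_force: [0.8, -1.4, -4.5]
finger_gap: 0.283
t 32.65 A deck [143.5  81.3  14.4]  F deck [-1.5 -1.4 -4.3] F [ 0.8 -1.4 -4.5] gap 0.283
shaft x,ztop,y [(np.float64(72.5), np.float64(18.1), np.float64(80.6)), (np.float64(77.5), np.float64(18.1), np.float64(80.7)), (np.float64(82.5), np.float64(18.4), np.float64(80.4)), (np.float64(87.5), np.float64(18.1), np.float64(80.7)), (np.float64(92.5), np.float64(18.1), np.float64(80.9)), (np.float64(97.5), np.float64(17.9), np.float64(80.7)), (np.float64(102.5), np.float64(17.9), np.float64(80.2)), (np.float64(107.5), np.float64(18.1), np.float64(80.3)), (np.float64(112.5), np.float64(17.8), np.float64(80.6)), (np.float64(117.5), np.float64(17.7), np.float64(80.6)), (np.float64(122.5), np.float64(17.7), np.float64(80.4)), (np.float64(127.5), np.float64(17.8), np.float64(80.6))]
tab min x 128.8 (n 3347), lid knuckle ok?
lid top z med 8.0  5% 5.4 95% 9.0  ymax 66.9 xmax 61.2
```

```bash
python3 v.py pics/y1.png
```

```text
t 32.70 pos [0.5756 0.0502 0.1688] yaw 88.57 gap 0.282 F [-0.3 -0.5 -4.5] q6 0.112 | cm tool [-0.02  4.04 -8.22] spin -0.0
shaft top: y=0.474 z + -3.4, pitch nose down 25.4, z 28..84 n17 x 1.9..-0.7
```

View pics/y1.png

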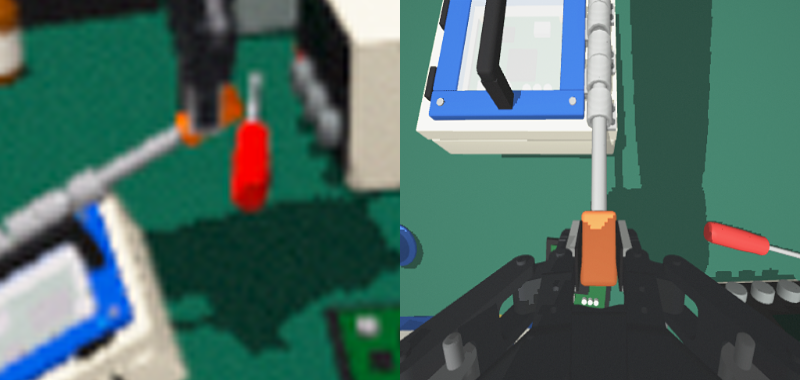

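Run:
```python
from h import *
import pickle
for f in ("p1","q1","x2"):
    L=pickle.load(open(f+".pkl","rb")); st,s=L[0],L[1]
    C=cloud(s,s["T_tool_cam"])*1000; print(f)
    for r in range(190,290,8): print(r,C[r,256].round(1),s["image"][r,256])
```

```text
p1
190 [-0.2 -8.8 30.5] [184 187 185]
198 [-0.2 -8.3 26. ] [183 187 185]
206 [-0.2 -9.6 22. ] [ 87 150 243]
214 [-0.2 -9.6 17.6] [ 88 152 244]
222 [-0.2 -8.6 12.7] [ 87 150 243]
230 [-0.2 -7.9  7.7] [ 88 151 244]
238 [-0.2 -8.2  3.2] [ 89 151 244]
246 [-0.2 -8.7 -1.4] [ 89 152 244]
254 [-0.2 -9.  -6.1] [ 88 151 243]
262 [ -0.2  -8.2 -11.5] [ 88 151 243]
270 [ -0.2  -8.3 -16.5] [ 84 143 227]
278 [   1.   145.7 -121.3] [141 151 124]
286 [   1.1  160.  -142.4] [154 185  98]
q1
190 [-0.2 -8.6 30.3] [246 246 246]
198 [-0.2 -9.4 26.2] [246 246 246]
206 [-0.2 -7.3 21.1] [151 238 247]
214 [-0.2 -9.5 17.4] [153 239 247]
222 [-0.2 -7.7 12.1] [153 239 247]
230 [-0.2 -9.3  8.2] [157 244 247]
238 [-0.2 -8.8  3.3] [ 90 154 244]
246 [-0.2 -8.9 -1.5] [ 90 154 244]
254 [-0.2 -8.6 -6.5] [ 90 155 244]
262 [ -0.2  -8.8 -11.3] [ 89 153 244]
270 [ -0.2  -8.4 -16.6] [ 83 143 228]
278 [   0.8  125.9 -108.7] [160 191 102]
286 [   0.8  126.5 -119.6] [158 189 100]
x2
190 [-0.1  7.5 26.1] [217 219 217]
198 [-0.1  5.1 21.9] [218 221 219]
206 [-0.1  3.7 17.5] [218 219 219]
214 [-0.1  0.2 13.9] [ 86 149 246]
222 [-0.1 -1.   9.5] [113 193 247]
230 [-0.1 -3.9  5.9] [ 67 114 213]
238 [-0.1 -5.   1.5] [ 70 119 216]
246 [-0.2 -7.4 -2.2] [ 72 122 217]
254 [-0.2 -9.2 -6.2] [ 73 124 218]
262 [ -0.2 -11.4  -9.8] [ 73 122 217]
270 [ -0.2 -13.7 -13.4] [ 73 123 218]
278 [ -0.2 -15.6 -17.1] [ 72 123 218]
286 [ -0.2 -17.5 -20.7] [ 67 113 210]
```

```bash
python3 -m creep '[{"jaw":0,"travel":[0,0.25,0.3],"spin":0},{"jaw":0,"travel":[0,0.25,0.43],"spin":0},{"jaw":0,"travel":[0,0.25,0.43],"spin":0},{"jaw":0,"travel":[0,0.25,0.43],"spin":0},{"jaw":0,"travel":[0,0.25,0.43],"spin":0},{"jaw":0,"travel":[0,0.25,0.43],"spin":0},{"jaw":0,"travel":[0,0.25,0.43],"spin":0},{"jaw":0,"travel":[0,0,0],"spin":0}]'
python3 dk.py; python3 sh.py
```

```text
t: 33.47
tool_pos: [0.5466, 0.0509, 0.1512]
tool_rot: [-0.506, -0.493, 0.494, 0.506]
ft_force: [1.3, -0.8, -4.2]
finger_gap: 0.281
t 33.47 A deck [109.5  81.3  13.6]  F deck [-1.  -0.8 -4.3] F [ 1.3 -0.8 -4.2] gap 0.281
shaft x,ztop,y [(np.float64(72.5), np.float64(17.4), np.float64(80.6)), (np.float64(77.5), np.float64(17.3), np.float64(80.3)), (np.float64(82.5), np.float64(17.3), np.float64(80.2)), (np.float64(87.5), np.float64(17.2), np.float64(80.5)), (np.float64(92.5), np.float64(17.0), np.float64(80.5))]
tab min x 94.9 (n 3346), lid knuckle ok?
lid top z med 8.1  5% 6.7 95% 9.1  ymax 66.9 xmax 60.7
```

```bash
python3 -m creep '[{"jaw":0,"travel":[0,0.1,0.35],"spin":0},{"jaw":0,"travel":[0,0.2,0.4],"spin":0},{"jaw":0,"travel":[0,0.25,0.43],"spin":0},{"jaw":0,"travel":[0,0.2,0.35],"spin":0},{"jaw":0,"travel":[0,0,0],"spin":0},{"jaw":0,"travel":[0,0,0],"spin":0},{"jaw":0,"travel":[0,0,0],"spin":0},{"jaw":0,"travel":[0,0,0],"spin":0}]'
python3 dk.py; python3 sh.py; python3 v.py pics/z1.png
```

```text
t: 34.18
tool_pos: [0.5318, 0.0514, 0.1437]
tool_rot: [-0.506, -0.493, 0.494, 0.507]
ft_force: [-0.2, -0.4, -5.2]
finger_gap: 0.28
t 34.18 A deck [93.  81.4 14.5]  F deck [-2.8 -0.4 -4.4] F [-0.2 -0.4 -5.2] gap 0.280
shaft x,ztop,y [(np.float64(72.5), np.float64(17.8), np.float64(81.2)), (np.float64(77.5), np.float64(17.7), np.float64(81.2))]
tab min x 78.4 (n 3348), lid knuckle ok?
lid top z med 8.0  5% 6.8 95% 9.0  ymax 67.0 xmax 60.3
t 34.23 pos [0.5319 0.0514 0.1437] yaw 88.57 gap 0.277 F [-1.2 -1.2 -5.8] q6 0.121 | cm tool [ -0.04   1.52 -12.58] spin -0.0
shaft top: y=0.575 z + -12.2, pitch nose down 29.9, z 29..88 n17 x -0.6..-0.7
```

View pics/z1.png

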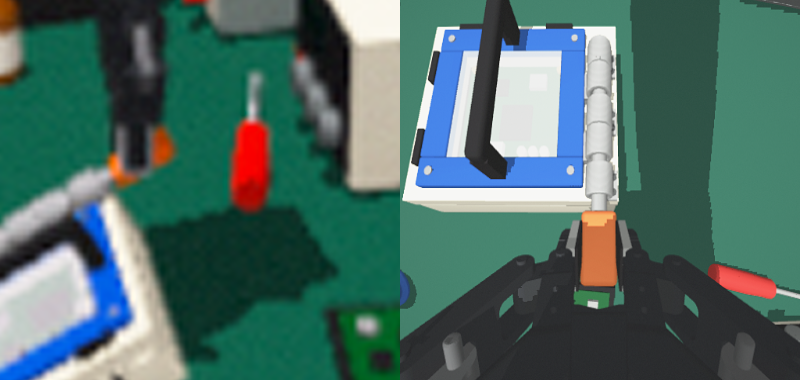

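```bash
python3 -m creep '[{"jaw":0,"travel":[0,0.15,0.26],"spin":0},{"jaw":0,"travel":[0,0.15,0.26],"spin":0},{"jaw":0,"travel":[0,0.1,0.17],"spin":0},{"jaw":0,"travel":[0,0.05,0.09],"spin":0},{"jaw":0,"travel":[0,0,0],"spin":0},{"jaw":0,"travel":[0,0,0],"spin":0},{"jaw":0,"travel":[0,0,0],"spin":0},{"jaw":0,"travel":[0,0,0],"spin":0}]'
python3 dk.py; python3 sh.py
```

```text
t: 35.0
tool_pos: [0.5249, 0.0515, 0.1398]
tool_rot: [0.506, 0.494, -0.494, -0.506]
ft_force: [2.7, -0.8, -3.3]
finger_gap: 0.278
t 35.00 A deck [85.  81.4 14.6]  F deck [ 0.7 -0.7 -4.3] F [ 2.7 -0.8 -3.3] gap 0.278
shaft x,ztop,y []
tab min x 70.3 (n 3346), lid knuckle ok?
lid top z med 8.0  5% 6.8 95% 9.0  ymax 66.9 xmax 60.3
```

```bash
python3 -m creep '[{"jaw":0,"travel":[0,0.05,0.09],"spin":0},{"jaw":0,"travel":[0,0.05,0.09],"spin":0},{"jaw":0,"travel":[0,0.03,0.05],"spin":0},{"jaw":0,"travel":[0,0.03,0.05],"spin":0},{"jaw":0,"travel":[0,0,0],"spin":0},{"jaw":0,"travel":[0,0,0],"spin":0},{"jaw":0,"travel":[0,0,0],"spin":0},{"jaw":0,"travel":[0,0,0],"spin":0}]'
python3 dk.py; python3 sh.py
```

```text
t: 35.72
tool_pos: [0.524, 0.0516, 0.1392]
tool_rot: [0.507, 0.495, -0.493, -0.505]
ft_force: [7.9, -0.7, -1.3]
finger_gap: 0.283
t 35.72 A deck [83.9 81.5 14.5]  F deck [ 6.2 -0.5 -5.1] F [ 7.9 -0.7 -1.3] gap 0.283
shaft x,ztop,y []
tab min x 69.5 (n 3332), lid knuckle ok?
lid top z med 8.0  5% 6.7 95% 8.9  ymax 67.0 xmax 60.3
```

```bash
python3 -m creep '[{"jaw":0,"travel":[0,0.05,0.09],"spin":0},{"jaw":0,"travel":[0,0.05,0.09],"spin":0},{"jaw":0,"travel":[0,0.05,0.09],"spin":0},{"jaw":0,"travel":[0,0.05,0.09],"spin":0},{"jaw":0,"travel":[0,0,0],"spin":0},{"jaw":0,"travel":[0,0,0],"spin":0},{"jaw":0,"travel":[0,0,0],"spin":0},{"jaw":0,"travel":[0,0,0],"spin":0}]'
python3 dk.py; python3 sh.py
python3 - <<'E'
from h import *
s=snapshot("wrist");b=snapshot("side");k=8;i=cv2.resize(b["image"],None,fx=k,fy=k,interpolation=cv2.INTER_CUBIC)
j=cv2.resize(s["image"][60:310,190:350],None,fx=2.08,fy=2.08,interpolation=cv2.INTER_CUBIC)
cv2.imwrite("pics/aa.png",np.hstack([i[170*k-260:170*k+260,250*k-220:250*k+220],j]))
E
```

```text
t: 36.43
tool_pos: [0.5238, 0.0516, 0.1391]
tool_rot: [0.509, 0.497, -0.491, -0.503]
ft_force: [16.5, -0.5, 1.7]
finger_gap: 0.28
t 36.43 A deck [83.7 81.5 14.5]  F deck [15.1 -0.1 -6.8] F [16.5 -0.5  1.7] gap 0.280
shaft x,ztop,y []
tab min x 69.5 (n 3318), lid knuckle ok?
lid top z med 8.0  5% 6.8 95% 9.0  ymax 67.0 xmax 60.2
```

View pics/aa.png

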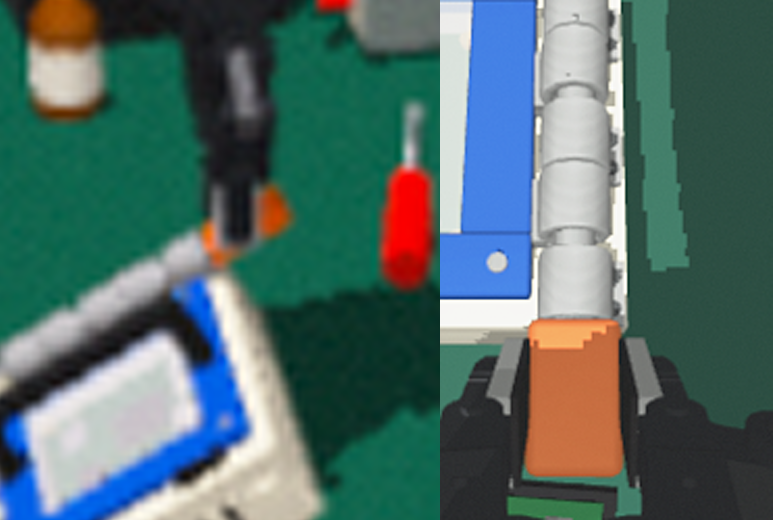

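```bash
python3 -m creep '[{"jaw":0,"travel":[0,-0.1,-0.18],"spin":0},{"jaw":0,"travel":[0,-0.06,-0.1],"spin":0},{"jaw":0.45,"travel":[0,0,0],"spin":0},{"jaw":0.55,"travel":[0,0,0],"spin":0},{"jaw":0.55,"travel":[0,0,0],"spin":0},{"jaw":0.55,"travel":[0,-0.4,0],"spin":0},{"jaw":0.55,"travel":[0,-1.5,-0.3],"spin":0},{"jaw":0.55,"travel":[0,-1.5,-0.5],"spin":0}]'
python3 dk.py; python3 sh.py
python3 - <<'E'
from h import *
import pickle
st=telemetry.get_state(); s=snapshot("wrist"); pickle.dump((st,s),open("bb.pkl","wb"));d=np.load("deck.npz"); o,D=d["o"],d["D"]
cv2.imwrite("pics/bb.png",cv2.resize(s["image"][60:320,170:350],None,fx=2.3,fy=2.3,interpolation=cv2.INTER_CUBIC))
Cd=(cloud(s,campose(s,st))-o)@D*1000
hsv=cv2.cvtColor(s["image"],cv2.COLOR_BGR2HSV)
m=(abs(Cd[...,1]-81)<3)&(Cd[...,2]>5)&(Cd[...,2]<40)&(Cd[...,0]>-50)&(Cd[...,0]<115)
P=Cd[m]
for x0 in np.arange(-46,114,2.):
    q=P[(P[:,0]>=x0)&(P[:,0]<x0+2)]
    if len(q): print("%d:%.1f"%(x0,np.percentile(q[:,2],80)),end=" ")
E
```

```text
t: 37.25
tool_pos: [0.5278, 0.0514, 0.1716]
tool_rot: [-0.506, -0.493, 0.494, 0.507]
ft_force: [0.7, 0.0, 0.5]
finger_gap: 0.55
t 37.25 A deck [103.4  81.4  40.7]  F deck [0.8 0.  0.1] F [0.7 0.  0.5] gap 0.550
shaft x,ztop,y []
tab min x 69.4 (n 2270), lid knuckle ok?
lid top z med 8.0  5% 6.7 95% 9.0  ymax 66.8 xmax 60.2
-44:21.3 -42:21.8 -40:22.1 -38:21.8 -36:22.2 -34:22.1 -32:22.1 -30:22.2 -28:22.0 -26:21.8 -24:21.0 -22:21.8 -20:22.0 -18:21.6 -16:21.4 -14:21.9 -12:21.9 -10:21.8 -8:21.7 -6:22.0 -4:21.1 -2:16.2 2:22.0 4:21.8 6:22.2 8:22.2 10:21.7 12:21.6 14:22.1 16:22.2 18:22.0 20:21.8 22:21.2 24:21.9 26:21.9 28:22.1 30:21.9 32:22.0 34:22.3 36:22.0 38:21.8 40:21.9 42:21.1 44:15.8 48:22.0 50:22.0 52:22.1 54:21.7 56:22.1 58:21.5 60:22.2 62:22.0 64:21.9 66:21.3 68:20.1 70:15.8 72:16.2 74:16.1 76:16.0 78:15.9 80:15.8 82:16.0 84:16.0 86:16.0 88:15.9 90:15.8 92:16.2 94:15.8 96:15.8 98:16.1 100:15.9 102:16.1 104:16.2 106:15.8 108:15.0 110:13.9
```

View pics/bb.png

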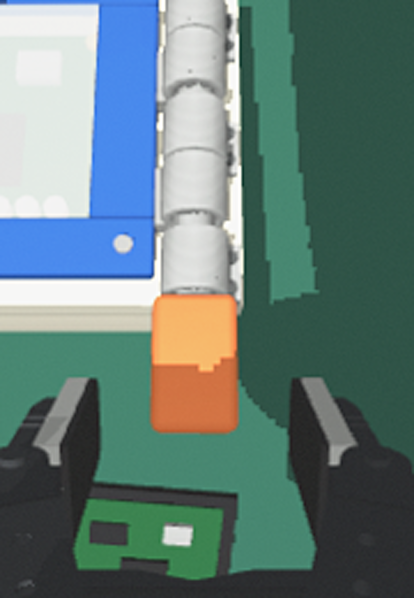

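Run:
```python
from h import *
d=np.load("deck.npz"); o,D=d["o"],d["D"]
e=o+D@[.110,.081,.005]; f=o+D@[.110,.081,.017]; print(e,f)
P=e+[.011+.020,0,-.004]; print(P); to(P+[0,0,.03],88.6); to(P,88.6)
```

```text
[0.55130101 0.05047566 0.14733013] [0.54530274 0.05061986 0.15772243]
[0.58230101 0.05047566 0.14333013]
t 37.35 pos [0.5304 0.0516 0.174 ] yaw 88.56 gap 0.549 F [ 0.6 -0.2 -1.1] q6 0.122 | cm tool [ 0.02  0.08 -5.19] spin -0.0
t 37.35 pos [0.5304 0.0516 0.174 ] yaw 88.56 gap 0.549 F [ 0.6 -0.2 -1.1] q6 0.122 | cm tool [ 0.01  3.08 -5.18] spin -0.0
```

```bash
python3 -m creep '[{"jaw":0.55,"travel":[0,-0.5,-1],"spin":0},{"jaw":0.55,"travel":[0,0,-2],"spin":0},{"jaw":0.3,"travel":[0,0,-2.2],"spin":0},{"jaw":0,"travel":[0,0.5,0],"spin":0},{"jaw":0,"travel":[0,1,0],"spin":0},{"jaw":0,"travel":[0,1.5,0],"spin":0},{"jaw":0,"travel":[0,0.5,0],"spin":0},{"jaw":0,"travel":[0,0,0],"spin":0}]'
python3 -m creep '[{"jaw":0,"travel":[0,0,0.5],"spin":0},{"jaw":0,"travel":[0,0,0.5],"spin":0},{"jaw":0,"travel":[0,0,0.3],"spin":0},{"jaw":0,"travel":[0,0,0.2],"spin":0},{"jaw":0,"travel":[0,0,0.2],"spin":0},{"jaw":0,"travel":[0,0,0],"spin":0},{"jaw":0,"travel":[0,0,0],"spin":0},{"jaw":0,"travel":[0,0,0],"spin":0}]'
python3 dk.py;python3 - <<'E'
from h import *
to([0.58230101,0.05047566,0.14333013])
b=snapshot("side");k=8;i=cv2.resize(b["image"],None,fx=k,fy=k,interpolation=cv2.INTER_CUBIC)
cv2.imwrite("pics/cc.png",i[170*k-260:170*k+260,250*k-220:250*k+220])
E
```

```text
t: 38.02
tool_pos: [0.5789, 0.05, 0.1392]
tool_rot: [-0.505, -0.492, 0.495, 0.507]
ft_force: [0.7, 0.5, -0.4]
finger_gap: -0.002
t: 38.68
tool_pos: [0.5643, 0.0506, 0.1418]
tool_rot: [0.506, 0.494, -0.494, -0.506]
ft_force: [0.9, -0.1, 0.3]
finger_gap: 0.002
t 38.68 A deck [120.2  81.4  -3.3]  F deck [ 0.9 -0.  -0.2] F [ 0.9 -0.1  0.3] gap 0.002
t 38.68 pos [0.5643 0.0506 0.1418] yaw 88.56 gap 0.002 F [ 0.9 -0.1  0.3] q6 0.114 | cm tool [ 0.04 -0.15 -1.8 ]
```

View pics/cc.png

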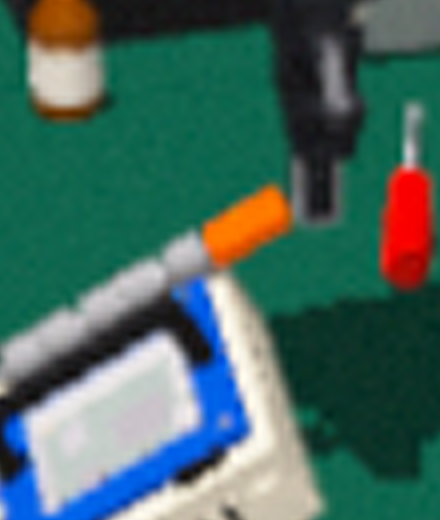

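```bash
python3 -m creep '[{"jaw":0,"travel":[0,0,0.2],"spin":0},{"jaw":0,"travel":[0,0.05,0.15],"spin":0},{"jaw":0,"travel":[0,0.05,0.1],"spin":0},{"jaw":0,"travel":[0,0.05,0.1],"spin":0},{"jaw":0,"travel":[0,0,0],"spin":0},{"jaw":0,"travel":[0,0,0],"spin":0},{"jaw":0,"travel":[0,0,0],"spin":0},{"jaw":0,"travel":[0,0,0],"spin":0}]'
python3 dk.py
```

```text
t: 39.4
tool_pos: [0.5625, 0.0506, 0.1418]
tool_rot: [0.508, 0.496, -0.492, -0.504]
ft_force: [10.2, -0.6, 0.8]
finger_gap: -0.001
t 39.40 A deck [118.7  81.4  -2.4]  F deck [ 9.2 -0.4 -4.4] F [10.2 -0.6  0.8] gap -0.001
```

```bash
python3 -m creep '[{"jaw":0,"travel":[0,0.05,0.1],"spin":0},{"jaw":0,"travel":[0,0.05,0.1],"spin":0},{"jaw":0,"travel":[0,0,0],"spin":0},{"jaw":0,"travel":[0,0,0],"spin":0},{"jaw":0,"travel":[0,-0.1,-0.8],"spin":0},{"jaw":0,"travel":[0,-0.2,-1.5],"spin":0},{"jaw":0,"travel":[0,-2,-1],"spin":0},{"jaw":0,"travel":[0,-3,0],"spin":0}]'
python3 -m creep '[{"jaw":0,"travel":[0,-3,0],"spin":0},{"jaw":0,"travel":[3.5,-1,0],"spin":0},{"jaw":0,"travel":[4,0,0],"spin":0},{"jaw":0,"travel":[4,0,0],"spin":0},{"jaw":0,"travel":[4,0,0],"spin":0},{"jaw":0,"travel":[4,0,0],"spin":0},{"jaw":0,"travel":[2,0,0],"spin":0},{"jaw":0,"travel":[0,0,0],"spin":0}]'
python3 dk.py
python3 - <<'E'
from h import *
import pickle
a=snapshot("top");b=snapshot("side"); pickle.dump((a,b),open("dd.pkl","wb"))
d=np.load("deck.npz"); o,D=d["o"],d["D"]
out=[]
for s,k,(cx,cy) in ((a,6,(258,215)),(b,6,(248,190))):
    i=cv2.resize(s["image"],None,fx=k,fy=k,interpolation=cv2.INTER_CUBIC); out.append(i[cy*k-280:cy*k+280,cx*k-200:cx*k+200])
cv2.imwrite("pics/dd.png",np.hstack(out)); cv2.imwrite("pics/dd2.png",np.hstack([a["image"]]))
C=(cloud(a,campose(a))-o)@D*1000; hsv=cv2.cvtColor(a["image"],cv2.COLOR_BGR2HSV)
m=(cv2.inRange(hsv,(5,150,120),(22,255,255))>0)&(abs(C[...,1]-81)<30)
P=onplane(a,campose(a),np.argwhere(m)[:,::-1],o+D@[0,0,.017],D[:,2]); L=(P-o)@D*1000; print("tab deck x",L[:,0].min(),L[:,0].max(),"y",L[:,1].min(),L[:,1].max())
m=(cv2.inRange(hsv,(100,150,100),(118,255,255))>0)&(abs(C[...,1])<80)&(abs(C[...,0])<80)
P=onplane(a,campose(a),np.argwhere(m)[:,::-1],o+D@[0,0,.008],D[:,2]); L=(P-o)@D*1000; print("lid",cv2.minAreaRect(L[:,:2].astype(np.float32)),L[:,:2].min(0),L[:,:2].max(0))
E
```

```text
t: 40.07
tool_pos: [0.5892, 0.0497, 0.1891]
tool_rot: [-0.505, -0.492, 0.495, 0.508]
ft_force: [-0.1, -0.2, 0.1]
finger_gap: -0.0
t: 40.73
tool_pos: [0.5943, 0.2692, 0.2307]
tool_rot: [-0.504, -0.495, 0.495, 0.506]
ft_force: [-0.1, -0.3, 0.8]
finger_gap: 0.001
t 40.73 A deck [186.1 300.7  61.3]  F deck [ 0.4 -0.3  0.8] F [-0.1 -0.3  0.8] gap 0.001
tab deck x 69.93323177346477 112.73973094154269 y 67.77516469575559 94.47056712375034
lid ((-3.0693626403808594, -0.9766159057617188), (125.63238525390625, 132.25244140625), 0.29376551508903503) [-66.09280348 -67.30083307] [59.74159008 65.39371887]
```

View pics/dd.png

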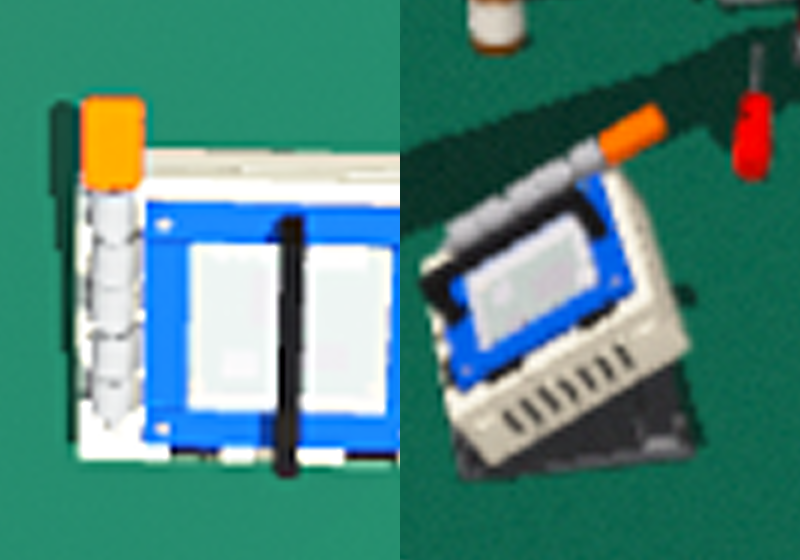

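View pics/dd2.png

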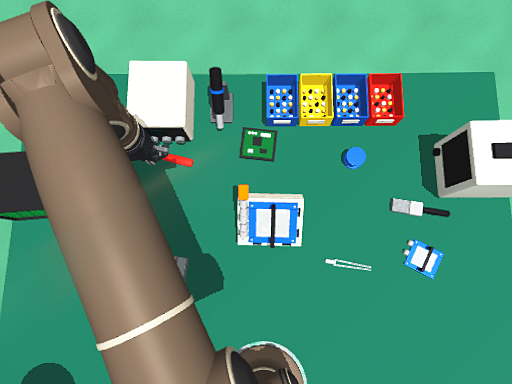

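```bash
python3 -c "
from station import r
print(r.finish_job())"
```

```text
the job is handed in; nothing more can be done
None
```

The larger blue lid is on the fixture, closed and hinged, with the pin through all five knuckles. I handed the job in at about 41 s.

- **How it was done:** The tool can only point straight down. I tilted the lid 30° in the grip by pressing it on the case's upper edge, laid it on the deck and released it. I then worked the pin into the mouth while raising its tab end, slid it home, and pushed on the tab end with the fingers shut.
- **Pin:** The final pictures show the tab flush on the top knuckle and the nose out past the lowest one. The end-push met firm resistance (10 N at the last reading, pressed about 1.5 mm further after that) where the home position predicts. The measured shoulder position was 1–2 mm off home, within calibration error.
- **Lid:** It lies flat (top 8 mm above the deck). Sliding the pin in moved it about 2 mm downhill, up to or nearly up to its low stops, so it is not exactly centred between the fixed knuckles. I left it there.
- **Mishaps:** Two contacts did not go as planned. The first try at laying the lid touched a fixed knuckle at up to about 18 N, and the first try at tilting the pin slipped out of the mouth. Both were mended.
- **Other things on the bench:** Those visible in the last top view look unmoved. The arm hid the flux bottle and parts box there. I had no contact with either, and the bottle stands in the last side view.

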